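Swap the wrong part out of a bar kit and make it complete

ROBOT

A 6-joint arm with a two-finger parallel gripper is mounted at the origin on a cart in front of the work surface, level with it; the furniture and walls round the work are solid. World frame = base frame: x ahead of the robot, y to its left, z up, the work surface at z = 0. Lengths are in m, angles in rad, forces in N, time in s.
With the tool pointing down it reaches from about 0.35 to 0.775 m from the base axis. Payload 5.5 kg.
Tool frame: the origin (TCP) lies between the finger pads; the fingertips stand 22 mm ahead of it and the grasp point (between the pads) lies 3 mm ahead of it (env.finger_overhang is the distance from the TCP to the fingertips, in m); y points along the fingers, x is the direction in which the jaws open and shut, and the axes are right-handed (so a half turn about y gives the same grasp; the last joint's range is limited). The gripper opens to 85 mm and grips with 20 to 120 N. Pads are 22 mm wide; open, the fingers measure 114 mm over their backs; the gripper's body (76 mm by 85 mm) begins 54 mm behind the grasp point. The pads swing forward as they close: fully open they stand 13 mm farther back than shut.
Start: joints at [1.113, 0.313, 0.046, 1.304, 0, 1.431], TCP at [0.18, 0.546, 0.253] pointing down, gripper open.
Joint ranges: [-2.76, 2.76], [-0.86, 1.69], [-1.03, 1.26], [-2.2, 2.34], [-1.47, 1.5], [-3.14, 3.14]. Speed limits (rad/s): [2.57, 2.57, 3.14, 3.14, 3.14, 3.14].

INTERFACE

Orientations are given as a unit quaternion [w, x, y, z].
In Python, from workcell import monitor, cams, job, env gives the robot as it stands.
- The arm moves only by the tool drive_tool, never from a script. Its argument "plan" is text: rows parted by semicolons, each of 7 numbers parted by spaces: the opening, from -1 (shut) to 1 (fully open), then the shift along the tool's x, y, z in mm, then the turn, a rotation vector about the tool's x, y, z in degrees. In form: gripper x y z rx ry rz; .... A call has 1 to 8 rows; each row shifts and turns the pose as measured when the row begins, along the tool's axes as they then stand; what a row does not reach is not made up. A row lasts 1/8 s, in which the tool goes at most 62.5 mm and 10.7 degrees, less where a joint would pass 70% of its speed; a pose out of reach is approached as far as the arm can. A call is refused whole if a number of a shift passes 62.5 or a number of a turn 10.7, either way. A call with a gripper value outside its range is refused whole. The fingers move at their own pace and stop on an object; "grip_force" is the grip in N (left out, the last holds). Time passes only in rows, so rows that do not move let the fingers close. It gives the time, the measured TCP pose, the force and the opening at its end, in the units of the state.
- monitor.get_state(): the state, without advancing time (a new reading comes with each control period).
- cams.read_camera(name): name is "side" or "top" or "wrist"; returns (picture, depth): 384x512x3 uint8, red, green, blue; 384x512 float32, m along the optical axis (not along the pixel's ray), 0 where there is no reading.
- cams.calibration(name): a dict with "fx", "fy", "cx", "cy" (pixels), "R" (3x3) and "t" (3): a world point X has camera coordinates R X + t. Camera axes: x right, y down, z forward; pixel columns grow to the right and rows downward; lengths in m; the calibration is good to about 2 mm. A picture is of the moment at which its call begins: read the wrist's pose just before it. calibration takes no time and is no camera call; for the wrist camera it gives the pose at the moment of the call.
- job.hand_in(): hands the job in, once; it reports no verdict.
The state is a dict: "clock": time; "joint_pos": joint angles; "qvel": joint speeds; "tau": joint torques, N m; "tcp_pos": TCP position; "orientation": TCP orientation; "wrist_force": force on the tool from outside, world axes, zero at the start; "ft_torque": the same for the moment, N m; "finger_gap": finger opening in m.
Only numpy, scipy, OpenCV 4.12 (cv2) and the standard library are available. Lean on these libraries where they do the work, as an engineer would, in place of code of your own. Each camera call takes 0.05 s, during which the arm holds its last target.

TASK

This tray is a kit of five identical short metal bars, but somebody has put a black quoin in one pocket and some bars are missing. Slide the keeper fully open, lay the quoin in the red returns box, fill every pocket with a short metal bar from the green stock mat so that each lies flat and square on its pocket floor (the long bar does not belong), then slide the keeper fully closed over the bars. Leave the tape measure where it is.

Things in the scene. Friction and masses are not known exactly. Their poses are not given: they have to be found in the camera images.
- kit_tray: wooden kit tray, fixed, 128 mm (its x) by 252 mm (its y), origin at the centre of its underside. Five blue-lined pockets side by side along y, 46 mm apart centre to centre, each 75 mm along x by 25 mm along y and 8 mm deep (floor 6 mm, wall tops 14 mm above the table; wood 21 mm wide between pockets). Across the pockets' -x ends runs the aluminium keeper between two wooden cheeks (40 mm high, y = +-116 to +-126 mm, x = -63 to -13 mm)
- pocket1 (a point): centre of a bar lying flat in tray pocket 1: 11 mm above the pocket floor, on the pocket's middle; axes as the tray's, so the pocket's length runs along x
- pocket2 (a point): centre of a bar lying flat in tray pocket 2: 11 mm above the pocket floor, on the pocket's middle; axes as the tray's, so the pocket's length runs along x
- pocket3 (a point): centre of a bar lying flat in tray pocket 3: 11 mm above the pocket floor, on the pocket's middle; axes as the tray's, so the pocket's length runs along x
- pocket4 (a point): centre of a bar lying flat in tray pocket 4: 11 mm above the pocket floor, on the pocket's middle; axes as the tray's, so the pocket's length runs along x
- pocket5 (a point): centre of a bar lying flat in tray pocket 5: 11 mm above the pocket floor, on the pocket's middle; axes as the tray's, so the pocket's length runs along x
- keeper (a joint): sliding keeper of the tray, m: 0 = closed (covers the last 8 mm or so of each bar's -x end, holding the bars in), 0.022 = fully open (drawn along the tray's -x, clear of the pockets). Stays where it is left, friction about 1.5 N
- keeper_handle (a point): middle of the black fin on the keeper, by which it is slid: 10 mm thick (tray x), 60 mm long (tray y), top 11 mm above this point, standing on the keeper strip (20 mm wide in x; its underside 31 mm, its top 37 mm and the fin's top 63 mm above the table)
- kit_bar1_mid (a point): kit bar, may be absent: plain grey metal spacer bar, 21 x 71 mm and 22 mm high, about 0.12 kg; this point is its centre, its y axis runs along the 71 mm length (all long faces are alike). If present it starts in one of the pockets
- kit_bar2_mid (a point): kit bar, may be absent: plain grey metal spacer bar, 21 x 71 mm and 22 mm high, about 0.12 kg; this point is its centre, its y axis runs along the 71 mm length (all long faces are alike). If present it starts in one of the pockets
- kit_bar3_mid (a point): kit bar, may be absent: plain grey metal spacer bar, 21 x 71 mm and 22 mm high, about 0.12 kg; this point is its centre, its y axis runs along the 71 mm length (all long faces are alike). If present it starts in one of the pockets
- kit_bar4_mid (a point): kit bar, may be absent: plain grey metal spacer bar, 21 x 71 mm and 22 mm high, about 0.12 kg; this point is its centre, its y axis runs along the 71 mm length (all long faces are alike). If present it starts in one of the pockets
- odd_quoin_mid (a point): black iron quoin (a two-jawed wedge block with a brass cam on top), 22 x 55 mm and 18 mm high, 0.055 kg, the wrong part; starts in one of the pockets. This point is its centre, its y axis along the 55 mm length
- stock_bar1_mid (a point): stock bar: plain grey metal spacer bar, 21 x 71 mm and 22 mm high, about 0.12 kg; this point is its centre, its y axis runs along the 71 mm length (all long faces are alike). Starts on the green mat
- stock_bar2_mid (a point): stock bar: plain grey metal spacer bar, 21 x 71 mm and 22 mm high, about 0.12 kg; this point is its centre, its y axis runs along the 71 mm length (all long faces are alike). Starts on the green mat
- stock_bar3_mid (a point): stock bar: plain grey metal spacer bar, 21 x 71 mm and 22 mm high, about 0.12 kg; this point is its centre, its y axis runs along the 71 mm length (all long faces are alike). Starts on the green mat
- stock_bar4_mid (a point): stock bar: plain grey metal spacer bar, 21 x 71 mm and 22 mm high, about 0.12 kg; this point is its centre, its y axis runs along the 71 mm length (all long faces are alike). Starts on the green mat
- long_bar_mid (a point): over-long grey metal bar, 21 x 109 mm and 23 mm high, lying near the stock mat; too long for the pockets. Point at its centre, y axis along its length
- returns_box_in (a point): centre of the inner floor of the red open returns box (fixed): inside 90 mm square, walls 4 mm thick, rim 30 mm above the table, floor about 4 mm above it
- stock_mat: green stock mat, fixed, 100 x 285 mm and 2 mm thick, origin at the centre of its underside; stock bars lie across it along its x, about 72 mm apart along its y
- tape_measure: bystander: black round pocket tape, 66 x 64 x 31 mm, origin at its underside

How it is judged:
By the outcome, as a careful person would: the job done as asked, in the order asked, and still so for the second after the job is handed in, with the robot touching nothing.
Of kit_bar1, kit_bar2, kit_bar3, kit_bar4 only 1 to 2 are there at a start; the rules pass over those that are not, and their reading is None.
At some moment in a run one of stock_bar1, stock_bar2, stock_bar3, stock_bar4 may be knocked a few centimetres aside while the robot is not near it.
Once in a run the grip may slacken for a moment while it holds something.
It also fails if it takes over 210 s, if anything falls off the work surface, if the arm or the gripper's body presses on something with over 40 N, if the wrist force passes 120 N, or if a joint passes its speed limit or range.

## Working session

There is one attempt and no reset: what is moved stays moved. The work goes in short steps, Python scripts to look and compute and a tool call to move; the robot and the scene stay as the last step left them, time stands still between calls to the robot, and variables do not carry over. Pictures are saved under pics/ and viewed, and the job is handed in when it is done.

Besides the shell and the picture viewer there is one more tool, called after "Emit:" by a JSON object that holds its "method" and its "body", one argument or row to a line. drive_tool: Moves the arm, as the interface text tells. Its arguments: {"type":"object","properties":{"plan":{"type":"string"},"grip_force":{"type":"number"}},"required":["plan"]}

```bash
ls; mkdir -p pics
cat > h.py <<'E'
import numpy as np, cv2
from workcell import monitor, cams, job, env
def snap(n,f):
    c=cams.calibration(n); im,d=cams.read_camera(n)
    cv2.imwrite('pics/'+f+'.png',im[:,:,::-1]); np.savez('pics/'+f+'.npz',im=im,d=d,**{k:np.array(c[k]) for k in c})
    return im,d,c
def load(f):
    z=np.load('pics/'+f+'.npz'); return z['im'],z['d'],z
def p2w(c,u,v,d):
    X=np.array([(u-c['cx'])/c['fx']*d,(v-c['cy'])/c['fy']*d,d]); return np.array(c['R']).T@(X-np.array(c['t']))
def onz(c,u,v,z):
    R=np.array(c['R']);t=np.array(c['t']); o=-R.T@t; r=R.T@np.array([(u-c['cx'])/c['fx'],(v-c['cy'])/c['fy'],1.]); return o+r*(z-o[2])/r[2]
def w2p(c,X):
    x=np.array(c['R'])@np.array(X)+np.array(c['t']); return [c['fx']*x[0]/x[2]+c['cx'],c['fy']*x[1]/x[2]+c['cy']]
def st():
    s=monitor.get_state(); np.set_printoptions(precision=4,suppress=True)
    for k in ['clock','joint_pos','tcp_pos','orientation','wrist_force','finger_gap']: print(k,np.array(s[k]))
def crop(f,x0,y0,x1,y1,k,o):
    im=cv2.imread('pics/'+f+'.png')[y0:y1,x0:x1]; cv2.imwrite('pics/'+o+'.png',cv2.resize(im,None,fx=k,fy=k,interpolation=cv2.INTER_CUBIC))
E
python3 - <<'E'
from h import *
st(); print(env.finger_overhang)
for n in ['top','side','wrist']: snap(n,n+'0')
E
```

```text
pics
clock 0.0
joint_pos [1.1134 0.314  0.0449 1.3036 0.     1.4312]
tcp_pos [0.1794 0.5458 0.2524]
orientation [-0.5725  0.5731  0.414  -0.4152]
wrist_force [ 0.7549 -0.3011  0.1969]
finger_gap 0.08525072144462877
0.022
```

View pics/top0.png

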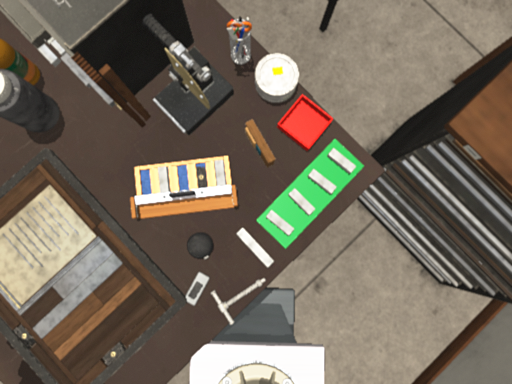

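View pics/side0.png

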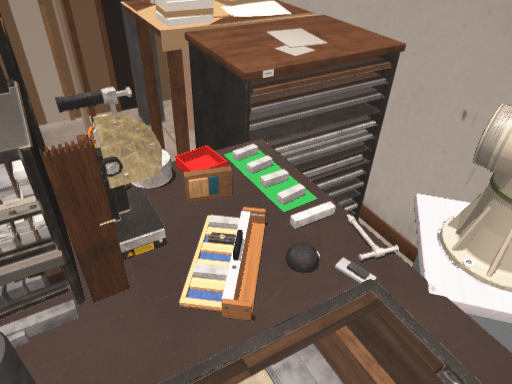

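View pics/wrist0.png

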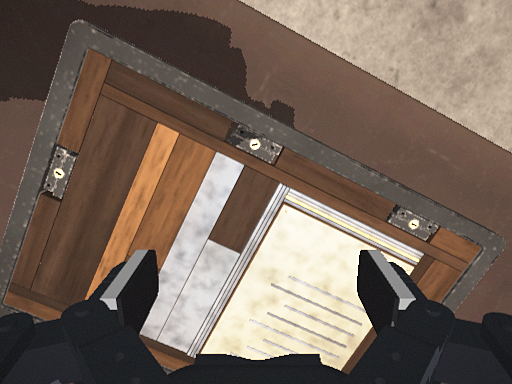

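Run:
```python
from h import *
crop('top0',115,140,255,230,5,'t1'); crop('top0',225,80,385,270,3,'t2')
im,d,c=load('top0'); print(d[185,180],c['t'],c['R'],c['fx'],c['cx'],c['cy'])
for n,(u,v) in dict(base=(255,384),traymid=(185,185),box=(305,122),mat=(310,193),tape=(200,245)).items(): print(n,onz(c,u,v,0),p2w(c,u,v,d[min(v,383),u]))
```

```text
0.0 [0.01139518 0.52107664 0.93465477] [[ 0.02481981 -0.99967488  0.00584046]
 [-0.99410012 -0.02529762 -0.105475  ]
 [ 0.10558846 -0.00318813 -0.9944048 ]] 398.39818844276385 251.45877213218367 188.7748665162378
base [0.06020499 0.00452672 0.        ] [0.07334533 0.00536996 0.03604616]
traymid [0.52877644 0.18970821 0.        ] [0.52809771 0.18870536 0.00608752]
box [ 0.69693964 -0.10688656  0.        ] [ 0.69506417 -0.1059793   0.00664268]
mat [ 0.516697   -0.12123301  0.        ] [ 0.51641902 -0.12080953  0.0028016 ]
tape [0.38208367 0.14680056 0.        ] [0.3833032  0.14286453 0.03248974]
```

View pics/t1.png

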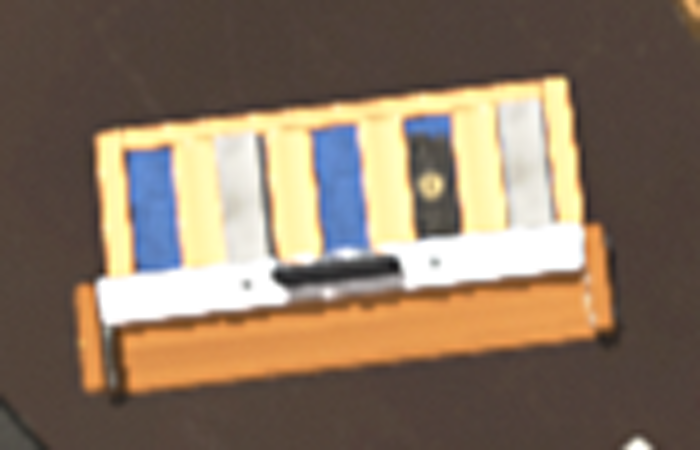

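View pics/t2.png

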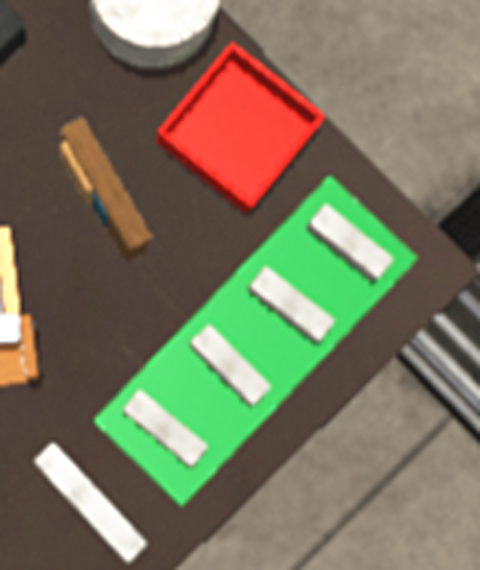

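```bash
cat >> h.py <<'E'
from scipy.spatial.transform import Rotation as Ro
def pose():
    s=monitor.get_state(); q=s['orientation']; return np.array(s['tcp_pos']),Ro.from_quat([q[1],q[2],q[3],q[0]]).as_matrix()
E
python3 - <<'E'
from h import *
p,R=pose(); print(p);print(R)
c=cams.calibration('wrist'); C=np.array(c['R']); t=np.array(c['t']); print('cam pos',-C.T@t,'in tool',R.T@(-C.T@t-p)); print((R.T@C.T)); print(c['fx'],c['cx'],c['cy'])
im,d,c=load('top0')
A=onz(c,115+97/5,140+132/5,.014);B=onz(c,115+567/5,140+77/5,.014); print(A,B,np.linalg.norm(A-B))
yv=(A-B)/np.linalg.norm(A-B); xv=np.array([yv[1],-yv[0],0]); O=(A+B)/2-xv*.064; print('tray',O,np.degrees(np.arctan2(xv[1],xv[0])))
for i,(x,y) in enumerate([(166,428),(230,365),(292,304),(352,241)]): print('bar',i,onz(c,225+x/3,80+y/3,.024))
print('box',onz(c,225+241/3,80+125/3,.03))
print('long',onz(c,225+90/3,80+503/3,.023))
E
```

```text
[0.17954179 0.54589258 0.25260719]
[[ 3.12491797e-01 -6.03557034e-04 -9.49920266e-01]
 [ 9.49919477e-01 -1.23856354e-03  3.12492324e-01]
 [-1.36514355e-03 -9.99999051e-01  1.86289635e-04]]
cam pos [0.10871995 0.56989915 0.37368124] in tool [ 0.00050778 -0.12106092  0.07479952]
[[ 9.99999484e-01 -1.01271771e-03  7.98991275e-05]
 [-3.71805862e-04 -2.91671282e-01  9.56518544e-01]
 [-9.45378988e-04 -9.56518080e-01 -2.91671508e-01]]
340.9994623916187 257.3208736019774 190.0975541268369
[0.57006325 0.3136529  0.014     ] [0.6034977  0.08344639 0.014     ] 0.2326217967214511
tray [0.52344498 0.189351   0.014     ] 8.263674193192521
bar 0 [ 0.4408798  -0.04693305  0.024     ]
bar 1 [ 0.49275661 -0.09764413  0.024     ]
bar 2 [ 0.54357282 -0.14734354  0.024     ]
bar 3 [ 0.59658553 -0.19598317  0.024     ]
box [ 0.68932898 -0.10359882  0.03      ]
long [0.37987127 0.0125012  0.023     ]
```

```bash
cat >> h.py <<'E'
def Rt(yaw):
    a=np.radians(yaw); c,s=np.cos(a),np.sin(a); return np.array([[c,0,-s],[s,0,c],[0,-1,0.]])
def go(T,yaw,g=None,step=55,ang=10,way=None):
    """rows from the present pose to T,yaw; prints rows"""
    p,R=pose(); T=np.array(T,float); Rg=Rt(yaw)
    rv=Ro.from_matrix(R.T@Rg).as_rotvec(degrees=True)
    n=max(1,int(np.ceil(np.linalg.norm(T-p)*1000/step)),int(np.ceil(np.linalg.norm(rv)/ang)))
    rows=[];Rc=R
    for i in range(n):
        sh=Rc.T@((T-p)/n)*1000; rows.append('%d %d %d  %.1f %.1f %.1f'%(*np.round(sh),*(rv/n))); Rc=Rc@Ro.from_rotvec(rv/n,degrees=True).as_matrix()
    print('p',np.round(p*1000,1),'yaw',round(np.degrees(np.arctan2(R[1,0],R[0,0])),2),'T',np.round(T*1000,1)); print('n',n); print(';\n'.join(rows))
E
python3 - <<'E'
from h import *
go([.529,.149,.24],8.3)
E
```

```text
p [179.5 545.9 252.6] yaw 71.79 T [529. 149. 240.]
n 10
-27 1 -46  0.0 6.3 -0.0;
-22 1 -48  0.0 6.3 -0.0;
-16 1 -50  0.0 6.3 -0.0;
-10 1 -52  0.0 6.3 -0.0;
-5 1 -53  0.0 6.3 -0.0;
1 1 -53  0.0 6.3 -0.0;
7 1 -52  0.0 6.3 -0.0;
13 1 -51  0.0 6.3 -0.0;
18 1 -50  0.0 6.3 -0.0;
24 1 -47  0.0 6.3 -0.0
```

Emit:
{"method": "drive_tool", "body": {
  "plan": "1 -27 1 -46 0 6.3 0;1 -22 1 -48 0 6.3 0;1 -16 1 -50 0 6.3 0;1 -10 1 -52 0 6.3 0;1 -5 1 -53 0 6.3 0;1 1 1 -53 0 6.3 0;1 7 1 -52 0 6.3 0;1 13 1 -51 0 6.3 0"
}}

```text
clock: 1.15
tcp_pos: [0.4617, 0.2195, 0.2422]
orientation: [-0.696, 0.697, 0.124, -0.125]
wrist_force: [-0.3, 0.9, -0.0]
finger_gap: 0.0853
```

Run:
```python
from h import *
go([.529,.149,.24],8.3)
```

```text
p [461.7 219.5 242.2] yaw 20.25 T [529. 149. 240.]
n 2
19 1 -45  0.0 6.0 -0.1;
24 1 -42  0.0 6.0 -0.1
```

Tracks nearly perfectly.

Emit:
{"method": "drive_tool", "body": {
  "plan": "1 19 1 -45 0 6 0;1 24 1 -42 0 6 0;1 0 0 0 0 0 0"
}}

```text
clock: 1.52
tcp_pos: [0.5322, 0.1432, 0.2389]
orientation: [-0.705, 0.706, 0.045, -0.047]
wrist_force: [-0.7, -0.0, -0.3]
finger_gap: 0.0857
```

Run:
```python
from h import *
st(); snap('wrist','w1')
```

```text
clock 1.525
joint_pos [ 0.1181  0.2737 -0.0432  1.2568 -0.0019  1.5582]
tcp_pos [0.5322 0.1432 0.2389]
orientation [-0.7049  0.7063  0.0452 -0.0472]
wrist_force [-0.7231 -0.0077 -0.2958]
finger_gap 0.08569628358038937
```

View pics/w1.png

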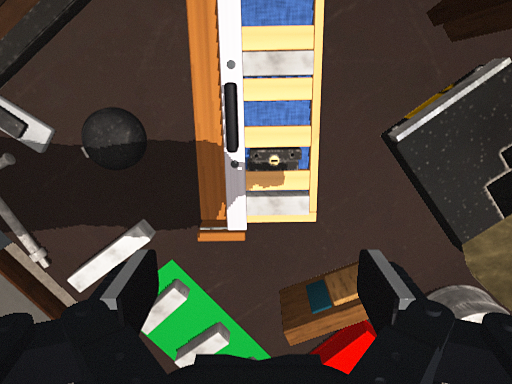

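Run:
```python
from h import *
crop('w1',185,0,335,150,5,'w1a');crop('w1',185,100,335,250,5,'w1b')
im,d,c=load('w1'); print(d[117,231],p2w(c,231,117,d[117,231]),p2w(c,233,30,d[30,233]),p2w(c,275,210,d[210,275]))
```

```text
0.29164538 [0.50280056 0.18927647 0.06272522] [0.49484959 0.26065183 0.03632653] [0.5558173  0.09788215 0.0281944 ]
```

View pics/w1a.png

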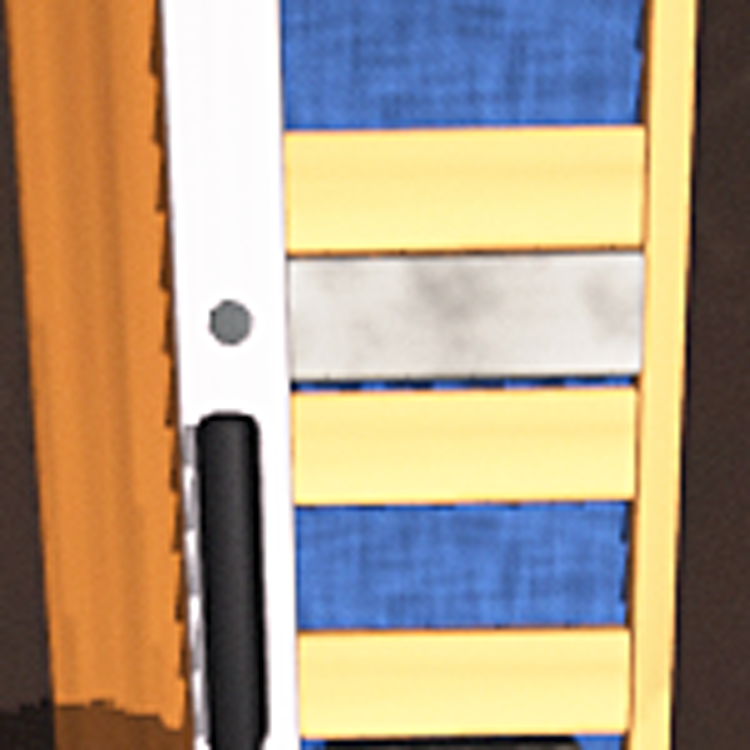

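View pics/w1b.png

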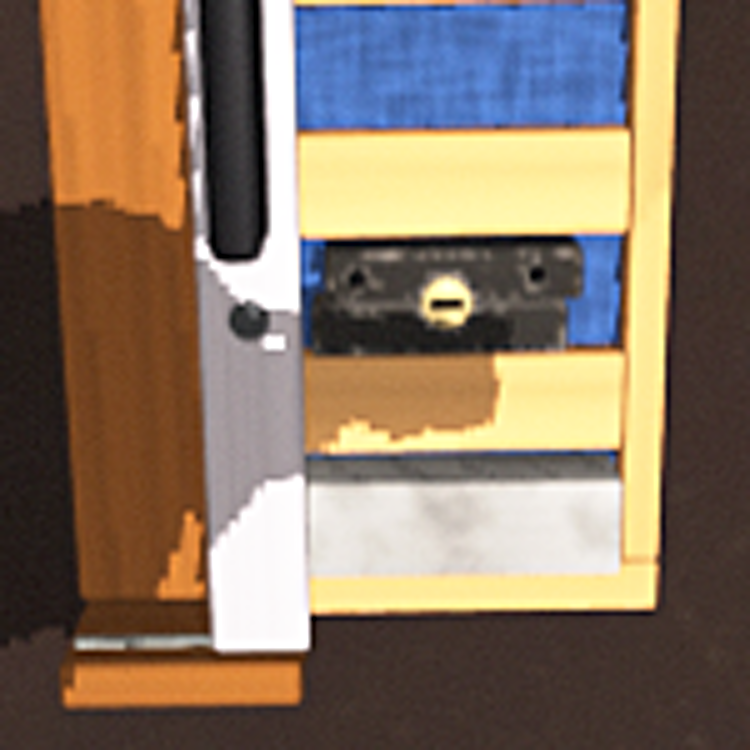

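Run:
```python
from h import *
from scipy.optimize import least_squares
im,d,c=load('w1')
a=lambda x,y:onz(c,185+x/5,y/5,.014)[:2]
b=lambda x,y:onz(c,185+x/5,100+y/5,.014)[:2]
Y=[(a(460,127),.0795),(a(460,250),.0585),(a(460,389),.0335),(a(460,504),.0125),(a(460,629),-.0125),(b(460,237),-.0335),(b(560,350),-.0585),(b(560,450),-.0795)]
X=[(a(697,30),.064),(b(658,580),.064)]
def f(q):
    x=np.array([np.cos(q[2]),np.sin(q[2])]);y=np.array([-x[1],x[0]]);o=q[:2]
    return [(P-o)@y-v for P,v in Y]+[(P-o)@x-v for P,v in X]
r=least_squares(f,[.523,.189,.144],x_scale=[.01,.01,.01]); print(r.x,np.degrees(r.x[2]),np.round(r.fun*1000,2))
q=r.x;x=np.array([np.cos(q[2]),np.sin(q[2])]);y=np.array([-x[1],x[0]])
loc=lambda P:np.round(np.array([(P-q[:2])@x,(P-q[:2])@y])*1000,1)
print('pocket+x',loc(a(645,190)),loc(b(622,400)))
L=lambda u,v,z:loc(onz(c,u,v,z)[:2])
print('fin top ends',L(185+228/5,413/5,.063),L(185+240/5,100+258/5,.063), 'sides',L(185+203/5,600/5,.063),L(185+264/5,600/5,.063))
print('keeper right edge',L(185+290/5,450/5,.037),L(185+308/5,100+550/5,.037),'left',L(185+210/5,100+600/5,.037))
print('bar4 end',L(185+641/5,315/5,.028),'ys',L(185+460/5,254/5,.028),L(185+460/5,376/5,.028))
print('bar1 end',L(185+620/5,100+520/5,.028),'ys',L(185+460/5,100+480/5,.028),L(185+460/5,100+575/5,.028))
print('cam center quoin',L(185+447/5,100+302/5,.024),'ends',L(185+315/5,100+300/5,.024),L(185+582/5,100+270/5,.024),'ys',L(185+440/5,100+240/5,.024),L(185+440/5,100+352/5,.024), 'depth z',[p2w(c,u,v,d[v,u])[2].round(4) for u,v in [(260,155),(285,163),(255,165)]])
```

```text
[0.52374702 0.19092785 0.14619782] 8.376518307525789 [ 0.1  -0.01  0.1  -0.35  0.37 -0.44  0.51 -0.29  0.02 -0.02]
pocket+x [55.4 68.3] [ 55. -69.]
fin top ends [-20.2  29.5] [-20.3 -28.5] sides [-25.7  -1. ] [-15.2  -1.2]
keeper right edge [-11.2  23.1] [-10.9 -93. ] left [ -31.1 -103.5]
bar4 end [53.2 45.6] ys [20.2 56.5] [20.2 35.6]
bar1 end [ 53.2 -90.8] ys [ 20.2 -81.6] [  20.3 -102.4]
cam center quoin [ 17.8 -45.3] ends [ -8.6 -44.5] [ 44.8 -39.2] ys [ 16.5 -32.7] [ 16.4 -55.6] depth z [np.float64(0.0232), np.float64(0.0227), np.float64(0.0219)]
```

```bash
cat >> h.py <<'E'
TO=np.array([.52375,.19093]); TH=8.38
def tray(x,y,z):
    a=np.radians(TH); return np.array([TO[0]+np.cos(a)*x/1000-np.sin(a)*y/1000,TO[1]+np.sin(a)*x/1000+np.cos(a)*y/1000,z/1000])
def loc(P):
    a=np.radians(TH); d=np.array(P[:2])-TO; return np.round(np.array([d@[np.cos(a),np.sin(a)],d@[-np.sin(a),np.cos(a)]])*1000,1)
E
python3 - <<'E'
from h import *
go(tray(-20.4,.5,66),8.38,step=60)
E
```

```text
p [530.9 144.3 239. ] yaw 7.62 T [503.5 188.5  66. ]
n 4
-5 43 12  0.0 -0.2 -0.1;
-5 43 12  0.0 -0.2 -0.1;
-5 43 12  0.0 -0.2 -0.1;
-5 43 12  0.0 -0.2 -0.1
```

Emit:
{"method": "drive_tool", "body": {
  "plan": "0 -8 43 16 0 -0.2 0;0 -8 43 16 0 -0.2 0;0 -4 43 12 0 -0.2 0;0 0 20 0 0 0 0;0 0 0 0 0 0 0"
}}

```text
clock: 2.2
tcp_pos: [0.4994, 0.1901, 0.0868]
orientation: [-0.705, 0.705, 0.052, -0.056]
wrist_force: [0.3, 0.7, 0.0]
finger_gap: 0.0428
```

Run:
```python
from h import *
go(tray(-20.4,.5,65),8.38,step=60); st()
```

```text
p [499.4 190.1  86.8] yaw 8.77 T [503.5 188.5  65. ]
n 1
4 22 -2  0.0 0.4 -0.3
clock 2.2
joint_pos [ 0.2134  0.3491 -0.3329  0.8935  0.0002  1.6311]
tcp_pos [0.4994 0.1901 0.0868]
orientation [-0.7049  0.7052  0.0524 -0.0557]
wrist_force [0.3434 0.7074 0.0162]
finger_gap 0.042773517054287016
```

Emit:
{"method": "drive_tool", "body": {
  "plan": "0 4 1 -2 0 0.4 -0.3;0 0 11 0 0 0 0;0 0 10 0 0 0 0;-1 0 0 0 0 0 0;-1 0 0 0 0 0 0;-1 0 0 0 0 0 0;-1 0 0 0 0 0 0",
  "grip_force": 30
}}

```text
clock: 3.08
tcp_pos: [0.5038, 0.1894, 0.0667]
orientation: [0.706, -0.705, -0.053, 0.051]
wrist_force: [-0.4, 0.7, -1.0]
finger_gap: 0.0091
```

Run:
```python
from h import *
p,R=pose();print(p,loc(p)); snap('wrist','w2'); snap('side','s2')
```

```text
[0.50382336 0.18944213 0.0666872 ] [-19.9   1.4]
```

View pics/w2.png

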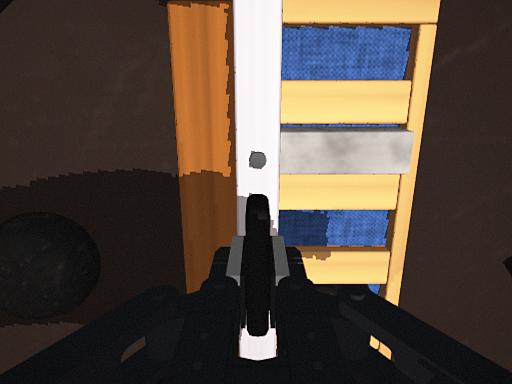

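Emit:
{"method": "drive_tool", "body": {
  "plan": "-1 -8 0 0 0 0 0;-1 -8 0 0 0 0 0;-1 -6 0 0 0 0 0;-1 0 0 0 0 0 0"
}}

```text
clock: 3.68
tcp_pos: [0.4821, 0.1862, 0.0667]
orientation: [0.706, -0.705, -0.054, 0.05]
wrist_force: [3.5, 1.7, -6.3]
finger_gap: 0.0094
```

Run:
```python
from h import *
p,R=pose();print(p,loc(p)); st()
```

```text
[0.48214137 0.18624798 0.06668625] [-41.8   1.4]
clock 3.675
joint_pos [ 0.213   0.3343 -0.4133  0.8176  0.0005  1.6371]
tcp_pos [0.4821 0.1862 0.0667]
orientation [ 0.7057 -0.7047 -0.0538  0.0498]
wrist_force [ 3.4773  1.7089 -6.3268]
finger_gap 0.009365904976431357
```

Emit:
{"method": "drive_tool", "body": {
  "plan": "-1 -2 0 0 0 0 0;-1 -1 0 0 0 0 0;-1 0 0 0 0 0 0"
}}

```text
clock: 4.05
tcp_pos: [0.4821, 0.1862, 0.0667]
orientation: [0.706, -0.705, -0.056, 0.048]
wrist_force: [1.2, 0.4, -1.1]
finger_gap: 0.0096
```

Run:
```python
from h import *
p,R=pose();print(p,loc(p)); st()
```

```text
[0.4820954  0.18624762 0.06671201] [-41.9   1.4]
clock 4.05
joint_pos [ 0.213   0.3305 -0.419   0.8102  0.0004  1.6374]
tcp_pos [0.4821 0.1862 0.0667]
orientation [ 0.7059 -0.7045 -0.0556  0.0478]
wrist_force [ 1.177   0.352  -1.0879]
finger_gap 0.009596524940544282
```

Emit:
{"method": "drive_tool", "body": {
  "plan": "0 0 0 0 0 0 0;0 0 0 0 0 0 0;0 0 -40 0 0 0 0;-0.2 0 -25 0 0 -10 0;-0.2 0 0 0 0 -10 0;-0.2 0 0 0 0 -10 0;-0.2 0 0 0 0 -10 0;-0.2 0 0 0 0 -10 0"
}}

```text
clock: 5.05
tcp_pos: [0.4784, 0.1853, 0.1353]
orientation: [-0.611, 0.613, 0.356, -0.351]
wrist_force: [-0.1, 0.1, -0.2]
finger_gap: 0.0342
```

Run:
```python
from h import *
snap('side','s3');go(tray(17.8,-45,100),98.38,step=60)
```

```text
p [478.3 185.3 135.3] yaw 60.31 T [547.9 149.  100. ]
n 4
1 9 -20  0.1 -9.5 0.0;
-3 9 -19  0.1 -9.5 0.0;
-6 9 -19  0.1 -9.5 0.0;
-9 9 -18  0.1 -9.5 0.0
```

View pics/s3.png

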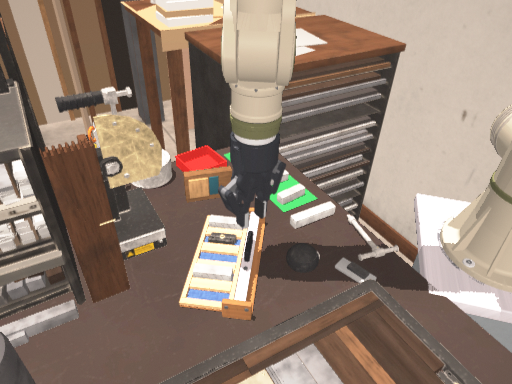

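Emit:
{"method": "drive_tool", "body": {
  "plan": "-0.2 1 9 -20 0.1 -9.5 0;-0.2 -3 9 -19 0.1 -9.5 0;-0.2 -6 9 -19 0 -9.5 0;-0.2 -9 9 -18 0 -9.5 0;-0.2 0 0 0 0 0 0"
}}

```text
clock: 5.72
tcp_pos: [0.5492, 0.1476, 0.0996]
orientation: [-0.46, 0.46, 0.538, -0.536]
wrist_force: [-0.5, -0.8, -0.1]
finger_gap: 0.034
```

Run:
```python
from h import *
snap('wrist','w4');go(tray(17.8,-45,37.5),98.38,step=60)
```

```text
p [548.5 147.9  99.9] yaw 98.77 T [547.9 149.   37.5]
n 2
1 31 0  0.1 0.2 0.1;
1 31 0  0.1 0.2 0.1
```

View pics/w4.png

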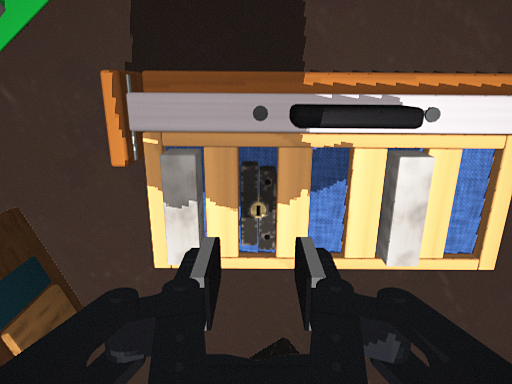

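Run:
```python
from h import *
im,d,c=load('w4')
for u,v in [(258,210),(241,215),(276,215),(258,163),(258,250)]: print(loc(onz(c,u,v,.024)), p2w(c,u,v,d[v,u])[2])
print('keeper',loc(onz(c,250,133,.037)),loc(onz(c,290,117,.063)),loc(onz(c,424,118,.063)))
print('strip edges', [loc(onz(c,u,180,.014)) for u in (205,238,278,311)])
```

```text
[ 17.3 -45.4] 0.023778450457681434
[ 20.7 -55.9] 0.02329454395325174
[ 20.6 -34.3] 0.010224213288325687
[-12.1 -45.6] 0.006499321955406821
[ 44.5 -45.2] 0.006179670508504857
keeper [-31.4 -50.1] [-42.2 -31.5] [-42.1  29.4]
strip edges [array([  1.2, -78.8]), array([  1.1, -58. ]), array([  0.9, -32.9]), array([  0.8, -12.2])]
```

Emit:
{"method": "drive_tool", "body": {
  "plan": "-0.25 1 31 0 0.1 0.2 0.1;-0.25 1 28 0 0.1 0.2 0;-0.25 0 0 0 0 0 0"
}}

```text
clock: 6.15
tcp_pos: [0.5468, 0.1512, 0.0418]
orientation: [-0.465, 0.464, 0.533, -0.533]
wrist_force: [-0.6, 0.7, 0.2]
finger_gap: 0.0324
```

Run:
```python
from h import *
st();go(tray(17.8,-45,37.5),98.38,step=60);snap('wrist','w5')
```

```text
clock 6.15
joint_pos [ 0.128   0.4494 -0.3045  0.8175  0.0006 -0.0086]
tcp_pos [0.5468 0.1512 0.0418]
orientation [-0.465   0.4644  0.533  -0.533 ]
wrist_force [-0.6464  0.7276  0.1595]
finger_gap 0.03243283756378043
p [546.8 151.2  41.8] yaw 97.83 T [547.9 149.   37.5]
n 1
-2 4 -1  -0.0 -0.6 0.0
```

View pics/w5.png

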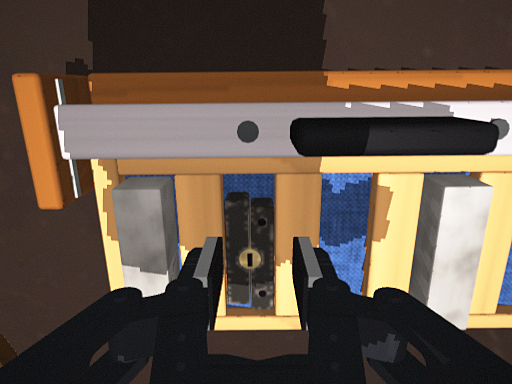

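Emit:
{"method": "drive_tool", "body": {
  "plan": "-0.25 -2 2 -1 0 -0.5 0;-0.25 0 2 0 0 0 0;-1 0 0 0 0 0 0;-1 0 0 0 0 0 0;-1 0 0 0 0 0 0;-1 0 0 0 0 0 0",
  "grip_force": 40
}}

```text
clock: 6.95
tcp_pos: [0.5513, 0.1494, 0.0431]
orientation: [-0.461, 0.465, 0.537, -0.533]
wrist_force: [-0.1, -1.9, -0.8]
finger_gap: 0.0203
```

Run:
```python
from h import *
st();snap('wrist','w6'); p,R=pose(); print(loc(p))
```

```text
clock 6.95
joint_pos [ 0.1244  0.4487 -0.3017  0.8129 -0.0006 -0.0197]
tcp_pos [0.5513 0.1494 0.0431]
orientation [-0.4608  0.4646  0.5366 -0.5328]
wrist_force [-0.0691 -1.8753 -0.8067]
finger_gap 0.020349995227856996
[ 21.1 -45.1]
```

View pics/w6.png

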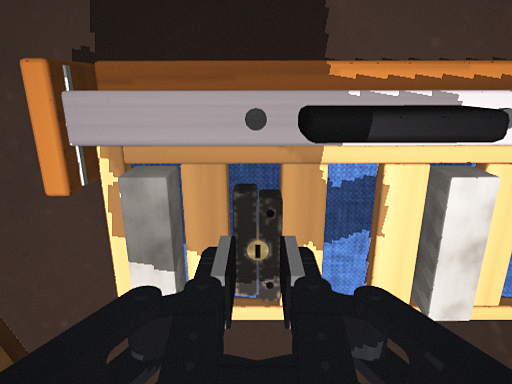

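Emit:
{"method": "drive_tool", "body": {
  "plan": "-0.25 0 0 0 0 0 0;-0.25 0 0 0 0 0 0"
}}

```text
clock: 7.25
tcp_pos: [0.5514, 0.1496, 0.0431]
orientation: [-0.461, 0.465, 0.537, -0.533]
wrist_force: [0.5, 0.1, -0.1]
finger_gap: 0.0325
```

Run:
```python
from h import *
for i in range(6):
  p,R=pose(); print(np.round(p*1000,1),loc(p),monitor.get_state()['clock']); cams.read_camera('wrist')
go(tray(17.8,-45,37.5),98.38,step=60)
```

```text
[551.4 149.6  43.1] [ 21.3 -44.9] 7.25
[551.3 149.6  43.1] [ 21.3 -44.9] 7.3
[551.3 149.6  43.1] [ 21.2 -44.9] 7.35
[551.3 149.6  43.1] [ 21.2 -44.9] 7.4
[551.3 149.5  43.1] [ 21.2 -45. ] 7.45
[551.3 149.6  43.1] [ 21.2 -44.9] 7.5
p [551.3 149.5  43.1] yaw 98.26 T [547.9 149.   37.5]
n 1
0 6 3  0.4 -0.1 -0.0
```

Emit:
{"method": "drive_tool", "body": {
  "plan": "-0.25 0 5 3 0 0 0;-0.25 0 0 0 0 0 0;-0.25 0 0 0 0 0 0"
}}

```text
clock: 7.92
tcp_pos: [0.5479, 0.1491, 0.0376]
orientation: [-0.461, 0.464, 0.537, -0.533]
wrist_force: [0.5, -0.9, -0.2]
finger_gap: 0.0317
```

Emit:
{"method": "drive_tool", "body": {
  "plan": "-1 0 0 0 0 0 0;-1 0 0 0 0 0 0;-1 0 0 0 0 0 0;-1 0 0 0 0 0 0;-1 0 -30 0 0 0 0;-1 0 0 0 0 0 0"
}}

```text
clock: 8.68
tcp_pos: [0.5476, 0.1489, 0.0678]
orientation: [-0.461, 0.464, 0.536, -0.533]
wrist_force: [-0.2, -0.2, -0.4]
finger_gap: 0.0204
```

Run:
```python
from h import *
st();snap('wrist','w7')
im,d,c=load('top0')
# box rim corners
for x,y in [(232,43),(323,117),(249,210),(160,132)]: print(onz(c,225+x/3,80+y/3,.03))
```

```text
clock 8.675
joint_pos [ 0.1243  0.4166 -0.2822  0.8655 -0.0005 -0.0198]
tcp_pos [0.5476 0.1489 0.0678]
orientation [-0.461   0.4644  0.5363 -0.5331]
wrist_force [-0.1721 -0.1686 -0.4323]
finger_gap 0.0204451485250323
[ 0.7583 -0.0954  0.03  ]
[ 0.6978 -0.1707  0.03  ]
[ 0.6188 -0.1108  0.03  ]
[ 0.6817 -0.0374  0.03  ]
```

View pics/w7.png

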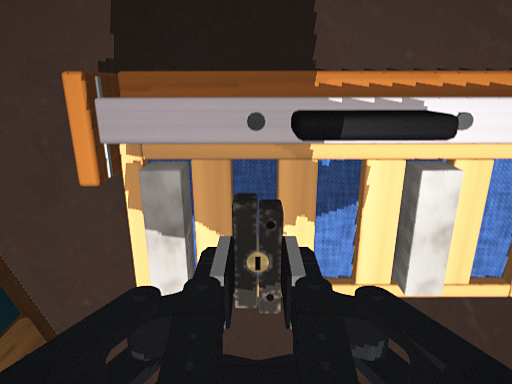

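Run:
```python
from h import *
go([.689,-.1036,.15],140,step=40)
```

```text
p [546.2 148.7  66.2] yaw 98.26 T [ 689.  -103.6  150. ]
n 8
-34 -10 -13  0.0 -5.2 -0.0;
-35 -10 -10  0.0 -5.2 -0.0;
-36 -10 -7  0.0 -5.2 -0.0;
-36 -10 -4  0.0 -5.2 -0.0;
-36 -10 0  0.0 -5.2 -0.0;
-36 -10 3  0.0 -5.2 -0.0;
-36 -10 6  0.0 -5.2 -0.0;
-35 -10 10  0.0 -5.2 -0.0
```

Emit:
{"method": "drive_tool", "body": {
  "plan": "-1 0 -50 0 0 0 0;-1 -34 -20 -13 0 -5.2 0;-1 -36 -10 -10 0 -5.2 0;-1 -40 0 -7 0 -5.2 0;-1 -40 0 -4 0 -5.2 0;-1 -40 0 0 0 -5.2 0;-1 -40 0 4 0 -5.2 0;-1 -36 0 8 0 -5.2 0"
}}

```text
clock: 9.72
tcp_pos: [0.6767, -0.0918, 0.1376]
orientation: [0.268, -0.26, -0.655, 0.657]
wrist_force: [-0.4, -0.5, -0.1]
finger_gap: 0.0205
```

Run:
```python
from h import *
st();go([.689,-.1036,.12],140,step=40)
snap('top','t8')
```

```text
clock 9.725
joint_pos [-0.2517  0.5813  0.1763  1.1771 -0.0012 -1.0582]
tcp_pos [ 0.6767 -0.0918  0.1376]
orientation [ 0.2676 -0.2598 -0.6551  0.657 ]
wrist_force [-0.3962 -0.4633 -0.1469]
finger_gap 0.020466875988483436
p [676.7 -91.8 137.6] yaw 136.21 T [ 689.  -103.6  120. ]
n 1
-17 17 0  -0.4 -3.8 0.5
```

View pics/t8.png

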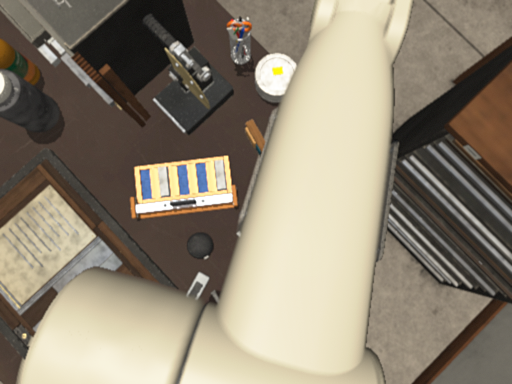

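Emit:
{"method": "drive_tool", "body": {
  "plan": "-1 -17 17 0 -0.4 -3.8 0.5;-1 0 0 0 0 0 0;-1 0 0 0 0 0 0"
}}

```text
clock: 10.15
tcp_pos: [0.6895, -0.1094, 0.1157]
orientation: [0.244, -0.242, -0.664, 0.664]
wrist_force: [-0.3, 0.4, -0.5]
finger_gap: 0.0205
```

Run:
```python
from h import *
st();go([.689,-.1036,.045],140,step=40)
snap('wrist','w8')
```

```text
clock 10.15
joint_pos [-0.2719  0.6169  0.183   1.1401 -0.0007 -1.1415]
tcp_pos [ 0.6895 -0.1094  0.1157]
orientation [ 0.244  -0.2417 -0.6637  0.6644]
wrist_force [-0.2849  0.3922 -0.4557]
finger_gap 0.020509892360672653
p [ 689.5 -109.4  115.7] yaw 139.82 T [ 689.  -103.6   45. ]
n 2
2 35 -2  -0.1 -0.1 0.1;
2 35 -2  -0.1 -0.1 0.1
```

View pics/w8.png

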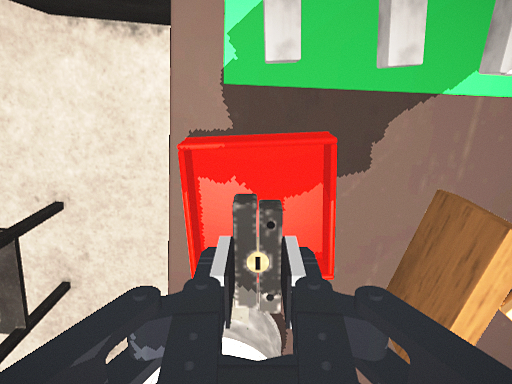

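Run:
```python
from h import *
im,d,c=load('w8')
A=onz(c,179,144,.03);B=onz(c,337,133,.03);C=onz(c,334,278,.03)
print(A,B,C,np.linalg.norm(A-B)); e=(B-A)/np.linalg.norm(B-A); n=np.array([-e[1],e[0],0])
for s in (1,-1): print('centre',(A+B)/2+s*n*.049, np.degrees(np.arctan2(e[1],e[0])))
```

```text
[ 0.69919571 -0.17051373  0.03      ] [ 0.6217843  -0.11371549  0.03      ] [ 0.68230497 -0.03496634  0.03      ] 0.09601336283727083
centre [ 0.63150327 -0.18162118  0.03      ] 143.73178475964383
centre [ 0.68947674 -0.10260804  0.03      ] 143.73178475964383
```

Box centre (0.6895, -0.1026) agrees with the top view; lower in.

Emit:
{"method": "drive_tool", "body": {
  "plan": "-1 2 30 -2 0 -2 0;-1 2 30 -2 0 -2 0;-1 0 0 0 0 0 0;-1 0 0 0 0 0 0"
}}

```text
clock: 10.7
tcp_pos: [0.6893, -0.1007, 0.0585]
orientation: [0.218, -0.219, -0.672, 0.673]
wrist_force: [0.7, 0.0, -0.1]
finger_gap: 0.0205
```

Run:
```python
from h import *
st();go([.6895,-.1030,.038],143.7,step=40)
```

```text
clock 10.7
joint_pos [-0.2599  0.6514  0.0971  1.016  -0.0005 -1.2023]
tcp_pos [ 0.6893 -0.1007  0.0585]
orientation [ 0.2184 -0.2187 -0.6723  0.6727]
wrist_force [ 0.6548  0.0151 -0.141 ]
finger_gap 0.020456135083366227
p [ 689.3 -100.7   58.5] yaw 143.99 T [ 689.5 -103.    38. ]
n 1
-2 21 2  -0.0 0.3 -0.0
```

Emit:
{"method": "drive_tool", "body": {
  "plan": "-1 0 11 0 0 0 0;-1 0 9 0 0 0 0;-1 0 0 0 0 0 0;-1 0 0 0 0 0 0"
}}

```text
clock: 11.2
tcp_pos: [0.691, -0.1012, 0.0405]
orientation: [0.217, -0.221, -0.672, 0.673]
wrist_force: [0.5, 0.1, -0.0]
finger_gap: 0.0209
```

Emit:
{"method": "drive_tool", "body": {
  "plan": "-1 0 3 0 0 0 0;-1 0 0 0 0 0 0;-1 0 0 0 0 0 0"
}}

```text
clock: 11.58
tcp_pos: [0.6913, -0.1014, 0.0377]
orientation: [0.217, -0.221, -0.672, 0.672]
wrist_force: [0.5, 0.6, -1.1]
finger_gap: 0.0211
```

Emit:
{"method": "drive_tool", "body": {
  "plan": "-0.6 0 0 0 0 0 0;-0.2 0 0 0 0 0 0;-0.2 0 0 0 0 0 0;-0.2 0 -40 0 0 0 0;-0.2 0 -50 0 0 0 0;-0.2 0 0 0 0 0 0;-0.2 0 0 0 0 0 0"
}}

```text
clock: 12.45
tcp_pos: [0.6904, -0.1011, 0.1294]
orientation: [0.217, -0.221, -0.672, 0.672]
wrist_force: [0.0, 0.1, -1.3]
finger_gap: 0.0344
```

Run:
```python
from h import *
st();snap('wrist','w9')
go([.545,-.147,.18],136,step=40)
```

```text
clock 12.45
joint_pos [-0.2601  0.6021  0.1915  1.1558 -0.0006 -1.2012]
tcp_pos [ 0.6904 -0.1011  0.1294]
orientation [ 0.2174 -0.2205 -0.6722  0.6725]
wrist_force [ 0.0298  0.0638 -1.3471]
finger_gap 0.03438436390685564
p [ 690.7 -101.2  129.7] yaw 143.92 T [ 545. -147.  180.]
n 5
18 -10 25  0.0 1.6 -0.1;
17 -10 25  0.0 1.6 -0.1;
17 -10 26  0.0 1.6 -0.1;
16 -10 26  0.0 1.6 -0.1;
15 -10 26  0.0 1.6 -0.1
```

View pics/w9.png

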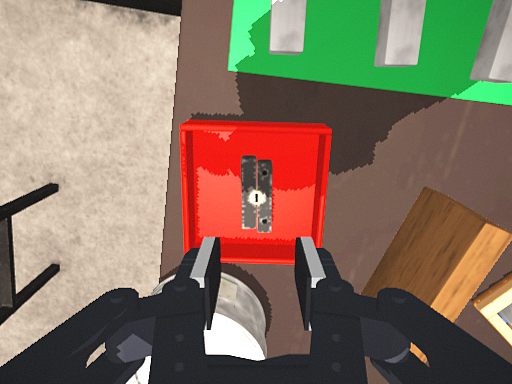

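Emit:
{"method": "drive_tool", "body": {
  "plan": "-0.2 12 -14 20 0 1.6 0;-0.2 12 -14 20 0 1.6 0;-0.2 12 -14 20 0 1.6 0;-0.2 12 -14 20 0 1.6 0;-0.2 12 -14 20 0 1.6 0;-0.2 0 0 0 0 0 0;-0.2 0 0 0 0 0 0"
}}

```text
clock: 13.38
tcp_pos: [0.574, -0.1397, 0.1907]
orientation: [0.27, -0.263, -0.655, 0.655]
wrist_force: [-0.2, -0.2, -0.4]
finger_gap: 0.0342
```

Run:
```python
from h import *
st();snap('wrist','w10')
```

```text
clock 13.375
joint_pos [-0.3743  0.3756 -0.0191  1.1863 -0.0005 -1.1722]
tcp_pos [ 0.574  -0.1397  0.1907]
orientation [ 0.2701 -0.2629 -0.6547  0.6552]
wrist_force [-0.2336 -0.2335 -0.4002]
finger_gap 0.034189252913166476
```

View pics/w10.png

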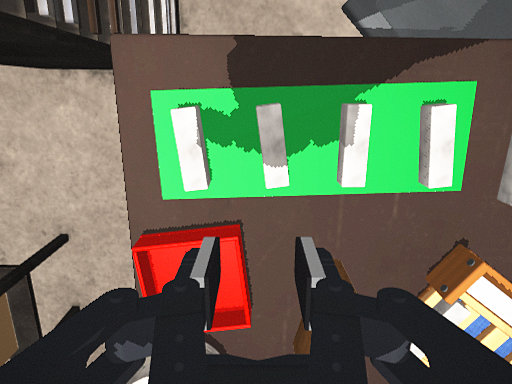

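Run:
```python
from h import *
crop('w10',150,80,310,200,4.5,'w10a');crop('w10',310,80,470,200,4.5,'w10b')
```

```text
(no output)
```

View pics/w10a.png

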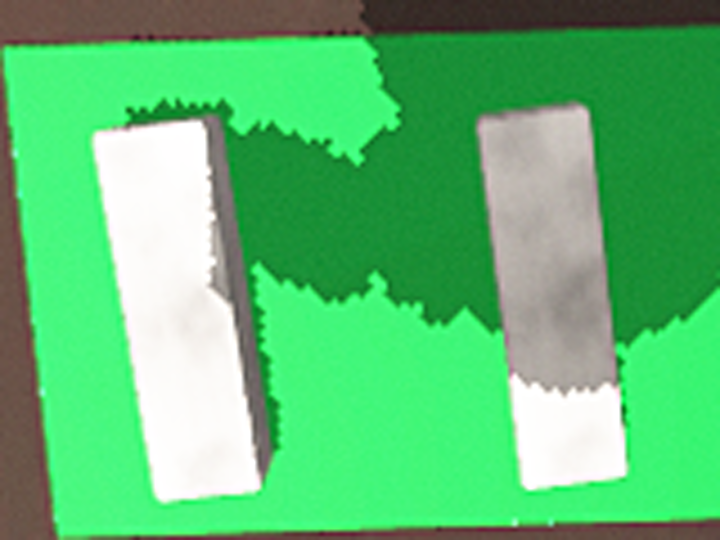

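View pics/w10b.png

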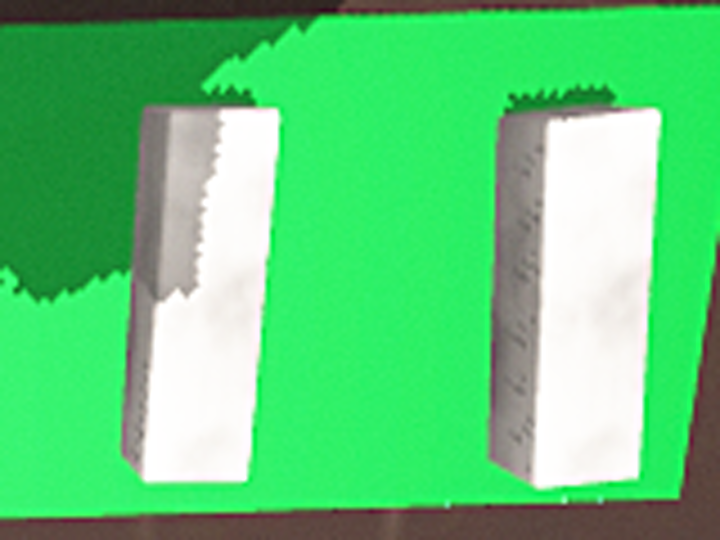

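```bash
cat >> h.py <<'E'
def barfit(c,pts,z):
    P=np.array([onz(c,u,v,z)[:2] for u,v in pts]); ctr=P.mean(0)
    e=(P[0]+P[1]-P[2]-P[3])/2; w=(P[1]+P[2]-P[0]-P[3])/2
    a=np.degrees(np.arctan2(e[1],e[0]))
    return ctr, a, np.linalg.norm(e)*1000, np.linalg.norm(w)*1000, np.degrees(np.arctan2(w[1],w[0]))
E
python3 - <<'E'
from h import *
im,d,c=load('w10')
B=dict(A=(150,[(93,132),(206,118),(262,490),(160,502)]),B=(150,[(478,120),(585,105),(626,475),(524,490)]),C=(310,[(168,108),(280,110),(248,482),(146,480)]),D=(310,[(548,118),(660,108),(640,478),(540,488)]))
for k,(x0,p) in B.items(): print(k,barfit(c,[(x0+x/4.5,80+y/4.5) for x,y in p],.024))
E
```

```text
A (array([ 0.59767461, -0.19408921]), np.float64(-128.19628257869167), np.float64(71.10683521858192), np.float64(20.541258726303866), np.float64(142.47746552608479))
B (array([ 0.54561379, -0.14653967]), np.float64(-126.9238478618656), np.float64(70.90876548624917), np.float64(19.909551214436917), np.float64(143.8253789974338))
C (array([ 0.49440609, -0.09700821]), np.float64(-133.6732063449878), np.float64(70.77557111551148), np.float64(20.31699620730524), np.float64(134.5014201256375))
D (array([ 0.44219237, -0.04504353]), np.float64(-127.54455334528373), np.float64(71.13811667922906), np.float64(19.97459847662858), np.float64(141.0738758513931))
```

Run:
```python
from h import *
go([.4422,-.0450,.08],142.5,step=40)
```

```text
p [ 574.1 -139.6  190.7] yaw 135.72 T [442.2 -45.   80. ]
n 5
32 22 5  -0.0 -1.4 0.1;
32 22 4  -0.0 -1.4 0.1;
32 22 3  -0.0 -1.4 0.1;
32 22 3  -0.0 -1.4 0.1;
32 22 2  -0.0 -1.4 0.1
```

Emit:
{"method": "drive_tool", "body": {
  "plan": "-0.1 32 16 5 0 -1.4 0;-0.1 32 16 4 0 -1.4 0;-0.1 32 16 3 0 -1.4 0;-0.1 32 16 3 0 -1.4 0;-0.1 32 16 2 0 -1.4 0;-0.1 0 0 0 0 0 0;-0.1 0 0 0 0 0 0",
  "grip_force": 70
}}

```text
clock: 14.3
tcp_pos: [0.4409, -0.042, 0.1042]
orientation: [-0.228, 0.217, 0.671, -0.671]
wrist_force: [0.1, -0.3, 0.7]
finger_gap: 0.0385
```

Run:
```python
from h import *
snap('wrist','w11');go([.4422,-.0450,.034],142.5,step=40)
```

```text
p [440.7 -42.  104.1] yaw 143.26 T [442.2 -45.   34. ]
n 2
-2 35 1  -0.1 0.4 0.4;
-2 35 1  -0.1 0.4 0.4
```

View pics/w11.png

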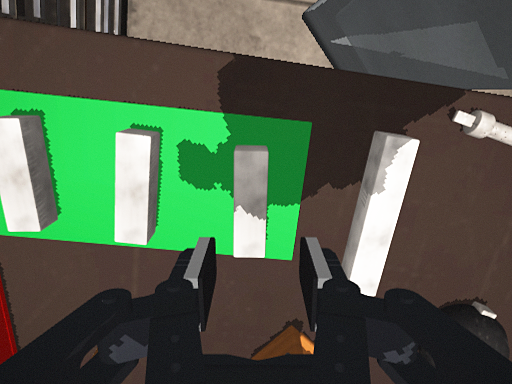

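Run:
```python
from h import *
im,d,c=load('w11')
print(barfit(c,[(234,147),(268.5,147),(267,257),(234,257)],.024))
```

```text
(array([ 0.44080545, -0.04609084]), np.float64(-127.46629652208937), np.float64(72.55669595438496), np.float64(21.07140052721019), np.float64(142.93217037495015))
```

Emit:
{"method": "drive_tool", "body": {
  "plan": "-0.1 -1 30 2 0 0.4 0.4;-0.1 -1 25 1 0 0.4 0;-0.1 0 0 0 0 0 0;-0.1 0 0 0 0 0 0"
}}

```text
clock: 14.85
tcp_pos: [0.4463, -0.048, 0.0502]
orientation: [0.229, -0.227, -0.669, 0.67]
wrist_force: [0.2, -0.4, 0.9]
finger_gap: 0.0383
```

Run:
```python
from h import *
snap('wrist','w12');go([.4417,-.0455,.034],142.5,step=40)
```

```text
p [446.4 -48.   50.3] yaw 142.37 T [441.7 -45.5  34. ]
n 1
5 16 1  -0.1 -0.1 0.0
```

View pics/w12.png

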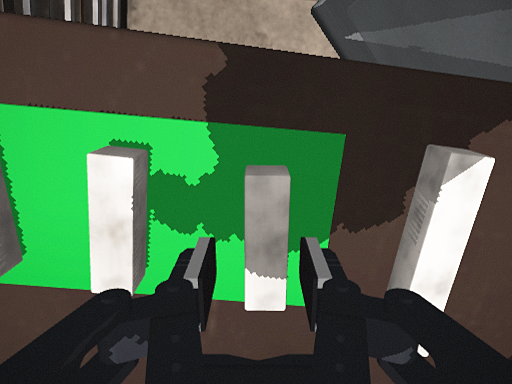

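Emit:
{"method": "drive_tool", "body": {
  "plan": "-0.1 5 8 1 0 0 0;-0.1 0 8 0 0 0 0;-0.1 0 0 0 0 0 0;-0.1 0 0 0 0 0 0"
}}

```text
clock: 15.4
tcp_pos: [0.4427, -0.0459, 0.0349]
orientation: [0.227, -0.229, -0.669, 0.67]
wrist_force: [0.2, -0.6, 0.3]
finger_gap: 0.0387
```

Run:
```python
from h import *
go([.4417,-.0455,.034],142.5,step=40);snap('wrist','w13')
```

```text
p [442.7 -45.9  34.9] yaw 142.38 T [441.7 -45.5  34. ]
n 1
1 1 0  -0.0 -0.1 -0.1
```

View pics/w13.png

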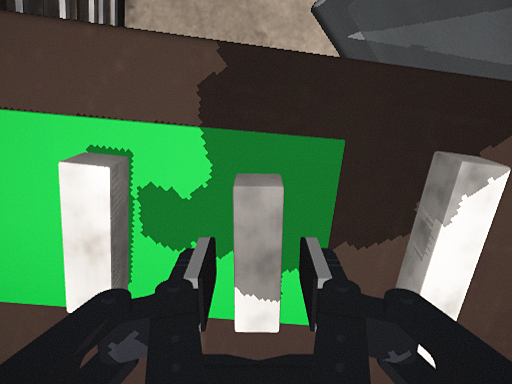

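Centered. Close and lift.

Emit:
{"method": "drive_tool", "body": {
  "plan": "-1 0 0 0 0 0 0;-1 0 0 0 0 0 0;-1 0 0 0 0 0 0;-1 0 0 0 0 0 0;-1 0 -20 0 0 0 0;-1 0 -50 0 0 0 0;-1 0 0 0 0 0 0;-1 0 0 0 0 0 0"
}}

```text
clock: 16.45
tcp_pos: [0.4416, -0.0455, 0.1054]
orientation: [0.228, -0.228, -0.669, 0.67]
wrist_force: [-0.0, -0.5, -1.6]
finger_gap: 0.019
```

Run:
```python
from h import *
st();snap('wrist','w14');go(tray(17.7,-46,100),98.38,step=45)
```

```text
clock 16.45
joint_pos [-0.283   0.1696 -0.5273  0.8752 -0.0014 -1.1972]
tcp_pos [ 0.4416 -0.0455  0.1054]
orientation [ 0.2284 -0.2276 -0.6688  0.6699]
wrist_force [-0.0149 -0.4856 -1.5792]
finger_gap 0.019028485736693062
p [441.9 -45.6 105.5] yaw 142.38 T [548. 148. 100.]
n 5
7 1 -44  -0.0 8.8 -0.0;
13 1 -42  -0.0 8.8 -0.0;
20 1 -40  -0.0 8.8 -0.0;
26 1 -36  -0.0 8.8 -0.0;
31 1 -32  -0.0 8.8 -0.0
```

View pics/w14.png

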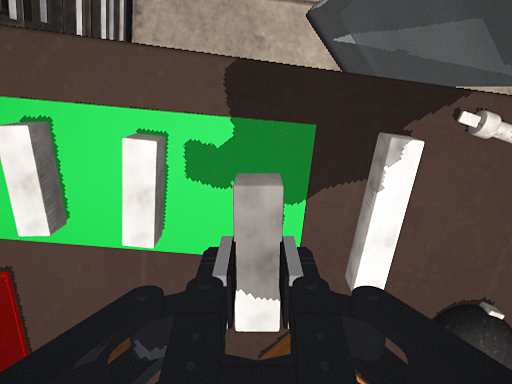

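```bash
cat >> h.py <<'E'
def held(f,pts,dz=10.3):
    # pts px corners of held bar top, in tool frame
    im,d,c=load(f); s=np.load('pics/'+f+'_p.npz'); p,R=s['p'],s['R']
    ctr,a,l,w,_=barfit(c,pts,p[2]-dz/1000)
    v=R.T@np.array([*(ctr-p[:2]),0]); print('centre in tool x,z mm',v[[0,2]]*1000,'bar dir',a,'tool yaw',np.degrees(np.arctan2(R[1,0],R[0,0])),l,w)
def wsnap(f):
    p,R=pose(); np.savez('pics/'+f+'_p.npz',p=p,R=R); return snap('wrist',f)
E
python3 - <<'E'
from h import *
crop('w14',210,160,310,345,4,'w14a'); p,R=pose(); np.savez('pics/w14_p.npz',p=p,R=R)
im,d,c=load('w14'); print([p2w(c,258,v,d[v,258])[2] for v in (195,220,250,300,325)])
E
```

```text
[np.float64(0.09324903611863827), np.float64(0.09414307008112376), np.float64(0.09421221011601603), np.float64(0.09477221376029912), np.float64(0.09340013525466258)]
```

View pics/w14a.png

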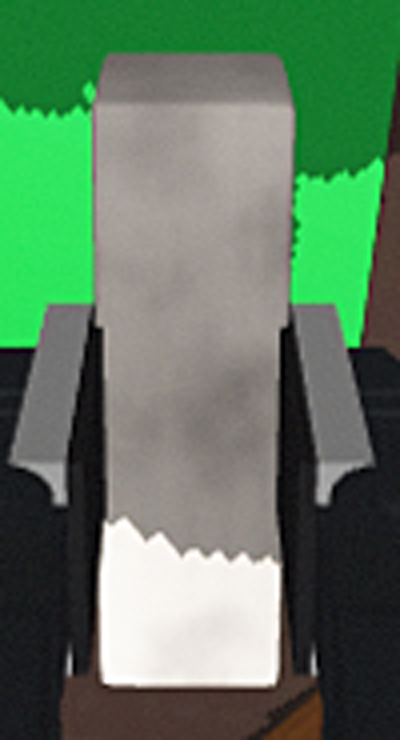

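Run:
```python
from h import *
held('w14',[(210+x/4,160+y/4) for x,y in [(94,103),(295,103),(280,686),(100,686)]],10.8)
```

```text
centre in tool x,z mm [1.24859204 0.6283182 ] bar dir -128.03599960258296 tool yaw 142.37854249391285 70.12889548097142 20.516830335632637
```

Emit:
{"method": "drive_tool", "body": {
  "plan": "-1 7 -3 -44 0 8.8 0;-1 13 -3 -42 0 8.8 0;-1 20 0 -40 0 8.8 0;-1 26 0 -36 0 8.8 0;-1 31 0 -32 0 8.8 0;-1 0 0 0 0 0 0;-1 0 0 0 0 0 0"
}}

```text
clock: 17.38
tcp_pos: [0.5488, 0.1528, 0.1005]
orientation: [0.473, -0.466, -0.524, 0.533]
wrist_force: [-0.4, -0.2, -1.3]
finger_gap: 0.0188
```

Run:
```python
from h import *
go(tray(18,-46,60),98.38,step=45)
```

```text
p [548.8 152.8 100.5] yaw 96.81 T [548.3 148.   60. ]
n 1
-5 41 0  -0.9 -1.6 -0.0
```

Emit:
{"method": "drive_tool", "body": {
  "plan": "-1 -3 20 0 -0.9 -1 0;-1 -2 20 0 0 -0.6 0;-1 0 0 0 0 0 0;-1 0 0 0 0 0 0"
}}

```text
clock: 17.88
tcp_pos: [0.5461, 0.1437, 0.0586]
orientation: [0.463, -0.462, -0.534, 0.537]
wrist_force: [0.6, -0.0, -1.1]
finger_gap: 0.019
```

Run:
```python
from h import *
go(tray(18,-46,50),98.38,step=45);p,R=pose();print(loc(p)); wsnap('w15'); st()
```

```text
p [546.1 143.7  58.6] yaw 98.36 T [548.3 148.   50. ]
n 1
4 9 -3  -0.2 -0.0 -0.1
[ 15.2 -50. ]
clock 17.925
joint_pos [ 0.1159  0.4291 -0.2887  0.8573 -0.0015 -0.03  ]
tcp_pos [0.546  0.1437 0.0585]
orientation [ 0.4629 -0.4616 -0.5336  0.5366]
wrist_force [ 0.0965 -0.1266 -1.1301]
finger_gap 0.018821260605329595
```

View pics/w15.png

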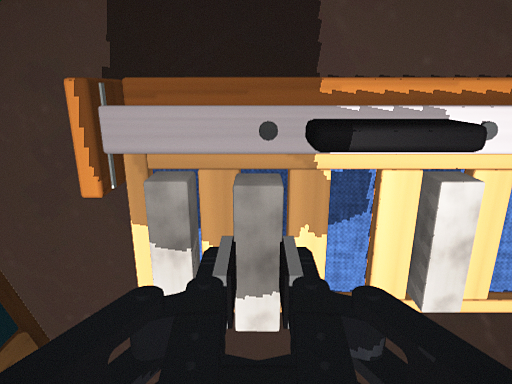

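Emit:
{"method": "drive_tool", "body": {
  "plan": "-1 4 4 -3 -0.2 0 0;-1 0 0 0 0 0 0;-1 0 0 0 0 0 0"
}}

```text
clock: 18.3
tcp_pos: [0.5497, 0.1485, 0.056]
orientation: [-0.461, 0.463, 0.535, -0.535]
wrist_force: [0.2, 0.1, -1.2]
finger_gap: 0.0193
```

Run:
```python
from h import *
go(tray(18,-46,50),98.38,step=45);p,R=pose();print(loc(p)); wsnap('w16'); crop('w16',130,140,390,340,3,'w16a')
```

```text
p [549.7 148.5  56. ] yaw 98.36 T [548.3 148.   50. ]
n 1
0 6 1  0.1 -0.0 -0.1
[ 19.5 -45.8]
```

View pics/w16a.png

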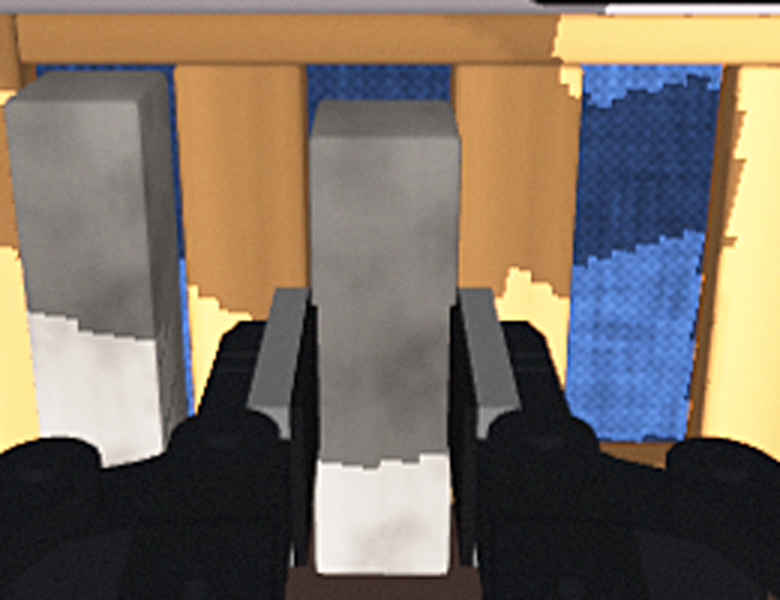

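Run:
```python
from h import *
im,d,c=load('w16'); P=lambda x,y:(130+x/3,140+y/3)
for x,y in [(304,70),(455,70),(175,70),(578,150)]: print('edge',loc(onz(c,*P(x,y),.014)))
print('pocket -x end',loc(onz(c,*P(380,64),.014)))
pts=[P(*q) for q in [(311,137),(459,137),(449,573),(317,573)]]
held('w16',pts,11); print(loc(barfit(c,pts,.045)[0]))
```

```text
edge [-18.9 -57.8]
edge [-18.9 -33.3]
edge [-18.9 -78.8]
edge [ -5.2 -12.5]
pocket -x end [-19.9 -45.5]
centre in tool x,z mm [0.92055523 0.97597001] bar dir -171.89468435340814 tool yaw 98.36258744408497 70.1987063172085 20.137415982795627
[ 18.5 -44.9]
```

Emit:
{"method": "drive_tool", "body": {
  "plan": "-1 -0.6 6 1 0 0 0;-1 0 0 0 0 0 0;-1 0 0 0 0 0 0"
}}

```text
clock: 18.73
tcp_pos: [0.5486, 0.1478, 0.0495]
orientation: [-0.461, 0.463, 0.535, -0.535]
wrist_force: [-0.2, -0.2, -1.5]
finger_gap: 0.019
```

Run:
```python
from h import *
p,R=pose();print(p,loc(p)); go(tray(18.6,-46.4,40),98.38)
```

```text
[0.54861599 0.14776874 0.04946631] [ 18.3 -46.3]
p [548.6 147.8  49.5] yaw 98.38 T [548.9 147.7  40. ]
n 1
0 9 0  0.1 -0.0 -0.1
```

Emit:
{"method": "drive_tool", "body": {
  "plan": "-1 0 5 0 0 0 0;-1 0 0 0 0 0 0;-1 0 4 0 0 0 0;-1 0 0 0 0 0 0;-1 0 0 0 0 0 0"
}}

```text
clock: 19.35
tcp_pos: [0.5486, 0.1477, 0.0397]
orientation: [-0.461, 0.463, 0.535, -0.535]
wrist_force: [0.2, 0.2, -1.1]
finger_gap: 0.0185
```

Run:
```python
from h import *
p,R=pose();print(p,loc(p));st(); wsnap('w17');crop('w17',130,140,390,340,3,'w17a')
```

```text
[0.5486348  0.14770607 0.03973042] [ 18.3 -46.4]
clock 19.35
joint_pos [ 0.1224  0.4515 -0.307   0.8103 -0.0013 -0.0237]
tcp_pos [0.5486 0.1477 0.0397]
orientation [-0.4613  0.463   0.5354 -0.5349]
wrist_force [ 0.2304  0.1548 -1.1389]
finger_gap 0.01853522711004347
```

View pics/w17a.png

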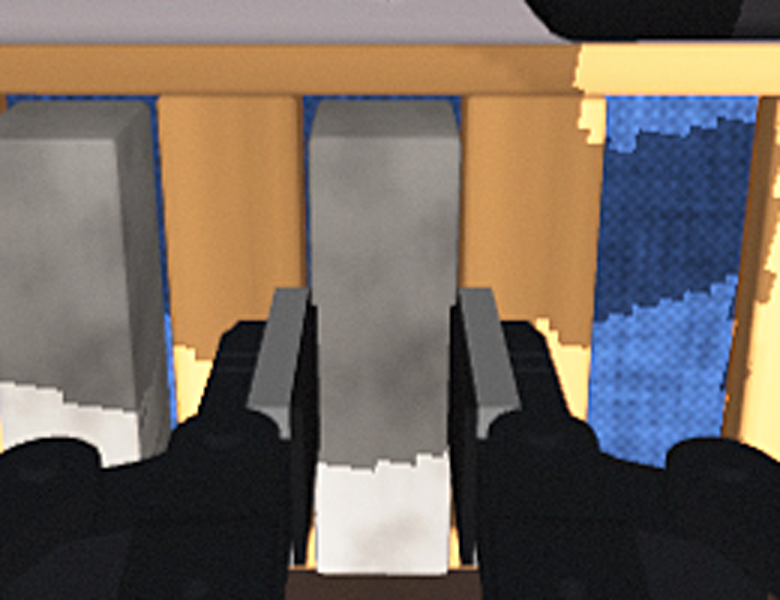

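Emit:
{"method": "drive_tool", "body": {
  "plan": "-1 0 1 0 0 0 0;-1 0 0 0 0 0 0;-0.5 0 0 0 0 0 0;-0.25 0 0 0 0 0 0;-0.25 0 0 0 0 0 0;-0.25 0 -30 0 0 0 0;-0.25 0 -40 0 0 0 0;-0.25 0 0 0 0 0 0"
}}

```text
clock: 20.4
tcp_pos: [0.5487, 0.1478, 0.1109]
orientation: [-0.461, 0.463, 0.535, -0.535]
wrist_force: [-0.2, 0.1, -0.2]
finger_gap: 0.0317
```

Run:
```python
from h import *
st(); wsnap('w18')
```

```text
clock 20.4
joint_pos [ 0.1225  0.3798 -0.2197  0.9689 -0.0013 -0.0236]
tcp_pos [0.5487 0.1478 0.1109]
orientation [-0.4613  0.4631  0.5355 -0.5349]
wrist_force [-0.1577  0.0537 -0.1756]
finger_gap 0.031737988406204995
```

View pics/w18.png

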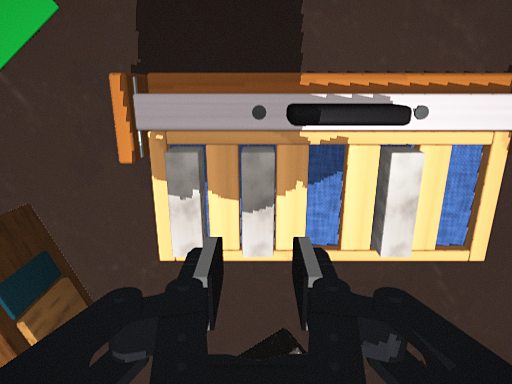

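Run:
```python
from h import *
go([.4944,-.0970,.10],136.3,step=45)
```

```text
p [547.4 147.6 109. ] yaw 98.37 T [494.4 -97.  100. ]
n 6
-39 2 15  -0.0 -6.3 -0.0;
-37 2 19  -0.0 -6.3 -0.0;
-35 2 23  -0.0 -6.3 -0.0;
-32 2 27  -0.0 -6.3 -0.0;
-29 2 30  -0.0 -6.3 -0.0;
-26 2 33  -0.0 -6.3 -0.0
```

Emit:
{"method": "drive_tool", "body": {
  "plan": "-0.1 -39 0 15 0 -6.3 0;-0.1 -37 2 19 0 -6.3 0;-0.1 -35 2 23 0 -6.3 0;-0.1 -32 2 27 0 -6.3 0;-0.1 -29 2 30 0 -6.3 0;-0.1 -26 2 33 0 -6.3 0;-0.1 0 0 0 0 0 0;-0.1 0 0 0 0 0 0"
}}

```text
clock: 21.45
tcp_pos: [0.4885, -0.1029, 0.0894]
orientation: [0.261, -0.252, -0.658, 0.66]
wrist_force: [-0.7, -0.7, -0.0]
finger_gap: 0.0388
```

Run:
```python
from h import *
go([.4944,-.0970,.06],136.3,step=45); wsnap('w19')
```

```text
p [ 488.5 -102.9   89.4] yaw 137.47 T [494.4 -97.   60. ]
n 1
-1 29 -9  -0.4 1.2 0.6
```

View pics/w19.png

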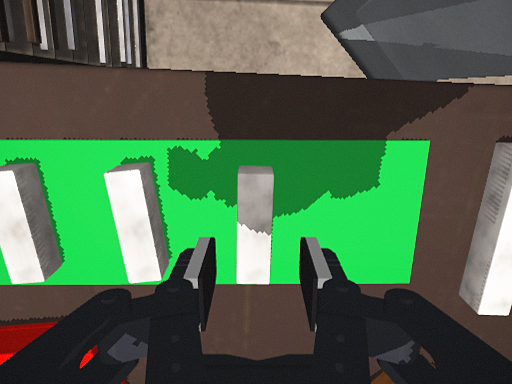

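Run:
```python
from h import *
im,d,c=load('w19'); r=barfit(c,[(237.5,175),(273,175),(270,283.5),(236.5,283.5)],.024); print(r)
go([*( (r[0]+np.array([.4944,-.0970]))/2),.05],136.5,step=45)
```

```text
(array([ 0.49445675, -0.09713342]), np.float64(-133.70605125445624), np.float64(69.53193467685314), np.float64(20.442480224968676), np.float64(137.1414409487354))
p [ 488.6 -102.7   89.4] yaw 137.52 T [494.4 -97.1  50. ]
n 1
-1 39 -8  -0.5 1.0 0.6
```

Emit:
{"method": "drive_tool", "body": {
  "plan": "-0.1 0 20 -8 -0.5 1 0.6;-0.1 0 18 0 0 0 0;-0.1 0 0 0 0 0 0;-0.1 0 0 0 0 0 0"
}}

```text
clock: 22.0
tcp_pos: [0.4945, -0.0924, 0.0504]
orientation: [-0.261, 0.26, 0.658, -0.657]
wrist_force: [0.0, 0.3, 0.8]
finger_gap: 0.0385
```

Run:
```python
from h import *
go([.4944,-.0971,.0345],136.3,step=45)
```

```text
p [494.5 -92.4  50.4] yaw 136.76 T [494.4 -97.1  34.5]
n 1
-3 16 4  0.1 0.5 0.1
```

Emit:
{"method": "drive_tool", "body": {
  "plan": "-0.1 -3 6 4 0 0.5 0;-0.1 0 0 0 0 0 0;-0.1 0 0 0 0 0 0;-0.1 0 10 0 0 0 0;-0.1 0 0 0 0 0 0;-0.1 0 0 0 0 0 0"
}}

```text
clock: 22.75
tcp_pos: [0.4951, -0.0979, 0.0348]
orientation: [-0.263, 0.264, 0.657, -0.655]
wrist_force: [0.3, 0.2, -0.2]
finger_gap: 0.0382
```

Run:
```python
from h import *
go([.4944,-.0971,.0345],136.3,step=45);wsnap('w20')
```

```text
p [495.1 -97.9  34.8] yaw 136.22 T [494.4 -97.1  34.5]
n 1
1 0 0  0.1 -0.1 -0.1
```

View pics/w20.png

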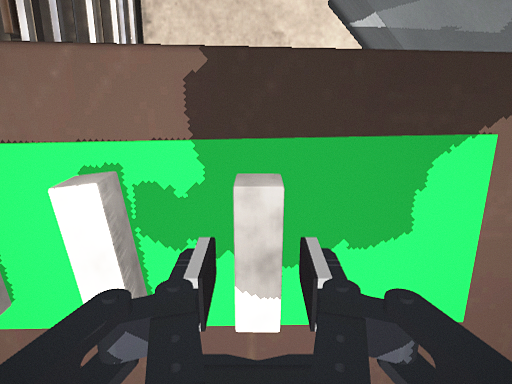

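Emit:
{"method": "drive_tool", "body": {
  "plan": "-1 0 0 0 0 0 0;-1 0 0 0 0 0 0;-1 0 0 0 0 0 0;-1 0 0 0 0 0 0;-1 0 -20 0 0 0 0;-1 0 -50 0 0 0 0;-1 0 0 0 0 0 0;-1 0 0 0 0 0 0"
}}

```text
clock: 23.8
tcp_pos: [0.4934, -0.0974, 0.1049]
orientation: [-0.264, 0.263, 0.657, -0.656]
wrist_force: [-0.8, -0.1, -1.6]
finger_gap: 0.0192
```

Run:
```python
from h import *
st();wsnap('w21');crop('w21',210,160,310,345,4,'w21a');go(tray(18.6,0,100),98.38,step=45)
```

```text
clock 23.8
joint_pos [-0.3557  0.2743 -0.3902  0.9078  0.0018 -1.1625]
tcp_pos [ 0.4934 -0.0974  0.1049]
orientation [-0.2641  0.2631  0.6568 -0.6555]
wrist_force [-0.7715 -0.1034 -1.5809]
finger_gap 0.019187509954129763
p [493.8 -97.6 105. ] yaw 136.22 T [542.2 193.6 100. ]
n 7
24 1 -35  0.0 5.4 0.0;
27 1 -32  0.0 5.4 0.0;
30 1 -30  0.0 5.4 0.0;
33 1 -27  0.0 5.4 0.0;
35 1 -24  0.0 5.4 0.0;
37 1 -20  0.0 5.4 0.0;
39 1 -17  0.0 5.4 0.0
```

View pics/w21a.png

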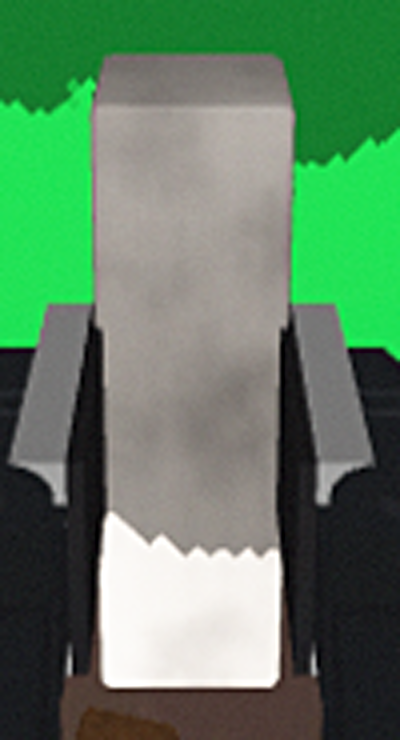

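Emit:
{"method": "drive_tool", "body": {
  "plan": "-1 24 -3 -35 0 5.4 0;-1 27 0 -32 0 5.4 0;-1 30 0 -30 0 5.4 0;-1 33 0 -27 0 5.4 0;-1 35 0 -24 0 5.4 0;-1 37 0 -20 0 5.4 0;-1 37 0 -17 0 5.4 0;-1 0 0 0 0 0 0"
}}

```text
clock: 24.85
tcp_pos: [0.5423, 0.2001, 0.0969]
orientation: [0.473, -0.464, -0.526, 0.533]
wrist_force: [-0.5, -0.7, -2.0]
finger_gap: 0.0193
```

Emit:
{"method": "drive_tool", "body": {
  "plan": "-1 0 0 0 0 0 0;-1 0 0 0 0 0 0"
}}

```text
clock: 25.1
tcp_pos: [0.5407, 0.1988, 0.0948]
orientation: [0.474, -0.463, -0.525, 0.534]
wrist_force: [0.2, 0.5, -0.9]
finger_gap: 0.0188
```

Run:
```python
from h import *
go(tray(18.5,-.4,57),98.38,step=45)
```

```text
p [540.7 198.8  94.8] yaw 96.99 T [542.1 193.2  57. ]
n 1
-6 38 -1  -1.1 -1.4 0.1
```

Emit:
{"method": "drive_tool", "body": {
  "plan": "-1 -3 15 0 -1 -0.8 0;-1 -3 15 0 0 -0.5 0;-1 0 0 0 0 0 0;-1 0 0 0 0 0 0"
}}

```text
clock: 25.6
tcp_pos: [0.5411, 0.1894, 0.0638]
orientation: [0.465, -0.462, -0.534, 0.534]
wrist_force: [0.0, -0.4, -1.2]
finger_gap: 0.019
```

Run:
```python
from h import *
go(tray(18.5,-.4,56),98.38,step=45)
```

```text
p [541.1 189.4  63.8] yaw 98.08 T [542.1 193.2  56. ]
n 1
4 8 -2  -0.1 -0.3 0.1
```

Emit:
{"method": "drive_tool", "body": {
  "plan": "-1 4 8 -2 0 -0.3 0;-1 0 0 0 0 0 0;-1 0 0 0 0 0 0"
}}

```text
clock: 25.98
tcp_pos: [0.5435, 0.1942, 0.0562]
orientation: [-0.463, 0.461, 0.536, -0.535]
wrist_force: [-0.1, 0.8, -0.9]
finger_gap: 0.0191
```

Run:
```python
from h import *
go(tray(18.5,-.4,40),98.38,step=45);p,R=pose();print(loc(p));wsnap('w22');crop('w22',130,140,390,340,3,'w22a')
```

```text
p [543.5 194.2  56.2] yaw 98.41 T [542.1 193.2  40. ]
n 1
-1 16 2  -0.1 0.0 0.1
[20.1  0.4]
```

View pics/w22a.png

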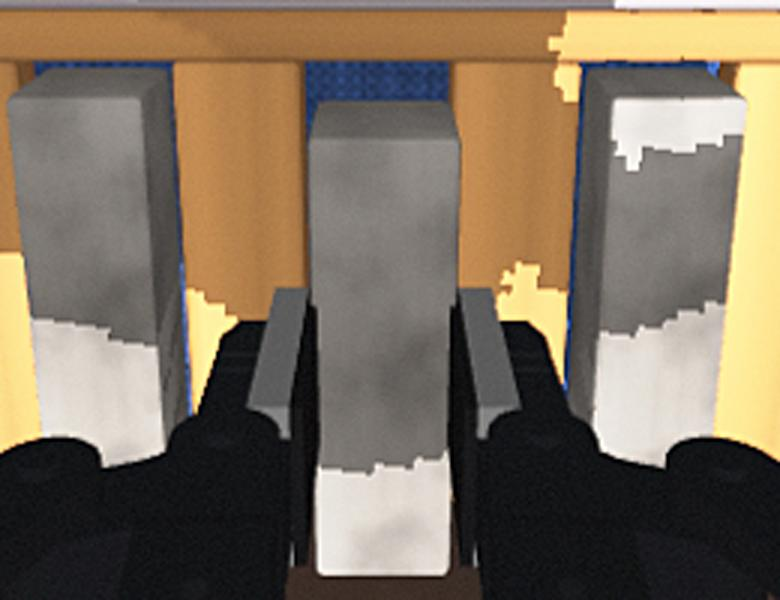

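Emit:
{"method": "drive_tool", "body": {
  "plan": "-1 -0.8 6 1.6 0 0 0;-1 0 0 0 0 0 0;-1 0 0 0 0 0 0"
}}

```text
clock: 26.4
tcp_pos: [0.5418, 0.1932, 0.0498]
orientation: [-0.463, 0.461, 0.536, -0.535]
wrist_force: [-0.2, 0.2, -0.8]
finger_gap: 0.0186
```

Run:
```python
from h import *
go(tray(18.5,-.4,40),98.38,step=45);p,R=pose();print(loc(p));wsnap('w22');crop('w22',130,140,390,340,3,'w22a')
```

```text
p [541.8 193.2  49.8] yaw 98.42 T [542.1 193.2  40. ]
n 1
0 10 0  -0.1 0.0 0.1
[18.2 -0.3]
```

View pics/w22a.png

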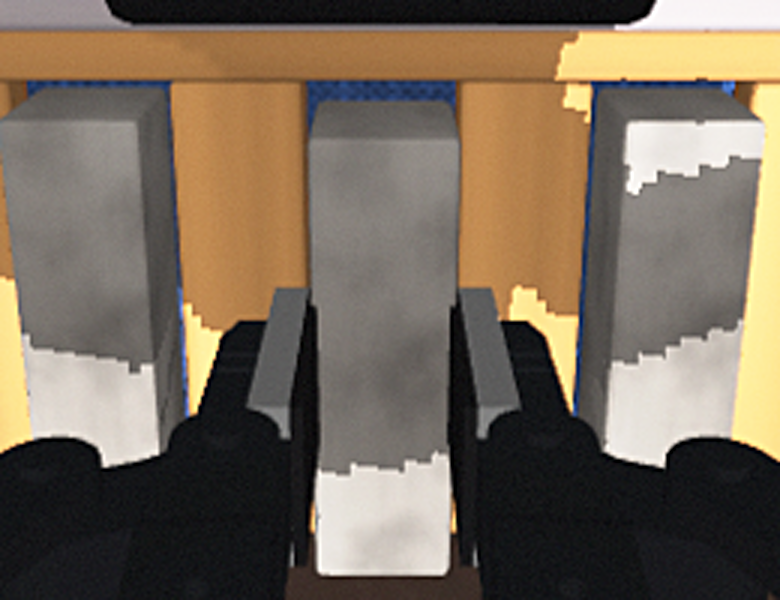

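Well aligned. Lower, check force, release.

Emit:
{"method": "drive_tool", "body": {
  "plan": "-1 0 5 0 0 0 0;-1 0 0 0 0 0 0;-1 0 5 0 0 0 0;-1 0 0 0 0 0 0;-1 0 0 0 0 0 0"
}}

```text
clock: 27.08
tcp_pos: [0.542, 0.1933, 0.0392]
orientation: [-0.463, 0.461, 0.536, -0.535]
wrist_force: [0.7, 0.6, -1.7]
finger_gap: 0.0185
```

Emit:
{"method": "drive_tool", "body": {
  "plan": "-1 0 1 0 0 0 0;-1 0 0 0 0 0 0;-0.5 0 0 0 0 0 0;-0.25 0 0 0 0 0 0;-0.25 0 0 0 0 0 0;-0.25 0 -30 0 0 0 0;-0.25 0 -40 0 0 0 0;-0.25 0 0 0 0 0 0"
}}

```text
clock: 28.08
tcp_pos: [0.5419, 0.1931, 0.1102]
orientation: [-0.463, 0.461, 0.535, -0.535]
wrist_force: [0.5, -0.1, -0.6]
finger_gap: 0.0318
```

Run:
```python
from h import *
st();wsnap('w23');go([.5456,-.1466,.10],143,step=50)
```

```text
clock 28.075
joint_pos [ 0.2017  0.395  -0.1983  0.9787  0.0021  0.0548]
tcp_pos [0.5419 0.1931 0.1102]
orientation [-0.4628  0.4611  0.5354 -0.5352]
wrist_force [ 0.5252 -0.0657 -0.5843]
finger_gap 0.031802779923197265
p [540.6 192.8 108.3] yaw 98.41 T [ 545.6 -146.6  100. ]
n 7
-48 1 6  -0.0 -6.4 0.0;
-47 1 12  -0.0 -6.4 0.0;
-45 1 17  -0.0 -6.4 0.0;
-43 1 22  -0.0 -6.4 0.0;
-41 1 26  -0.0 -6.4 0.0;
-37 1 31  -0.0 -6.4 0.0;
-34 1 35  -0.0 -6.4 0.0
```

View pics/w23.png

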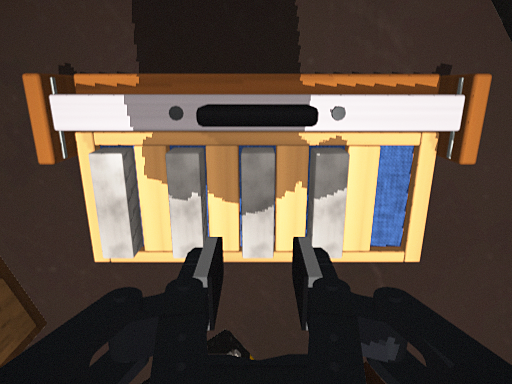

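Four pockets filled; pocket 5 remains. Next, bar B.

Emit:
{"method": "drive_tool", "body": {
  "plan": "-0.1 -48 0 6 0 -6.4 0;-0.1 -47 0 12 0 -6.4 0;-0.1 -45 0 17 0 -6.4 0;-0.1 -43 0 22 0 -6.4 0;-0.1 -41 0 26 0 -6.4 0;-0.1 -37 0 31 0 -6.4 0;-0.1 -30 0 33 0 -6.4 0;-0.1 0 0 0 0 0 0"
}}

```text
clock: 29.12
tcp_pos: [0.5428, -0.15, 0.0965]
orientation: [0.22, -0.207, -0.674, 0.675]
wrist_force: [-0.3, 0.5, -0.6]
finger_gap: 0.0383
```

Emit:
{"method": "drive_tool", "body": {
  "plan": "-0.1 0 0 0 0 0 0;-0.1 0 0 0 0 0 0"
}}

```text
clock: 29.38
tcp_pos: [0.5413, -0.1483, 0.0945]
orientation: [0.222, -0.206, -0.674, 0.674]
wrist_force: [-0.3, 0.5, -0.3]
finger_gap: 0.0383
```

Run:
```python
from h import *
go([.5456,-.1466,.06],143,step=50); wsnap('w24')
```

```text
p [ 541.3 -148.3   94.5] yaw 144.83 T [ 545.6 -146.6   60. ]
n 1
-3 34 -4  -0.4 1.8 1.2
```

View pics/w24.png

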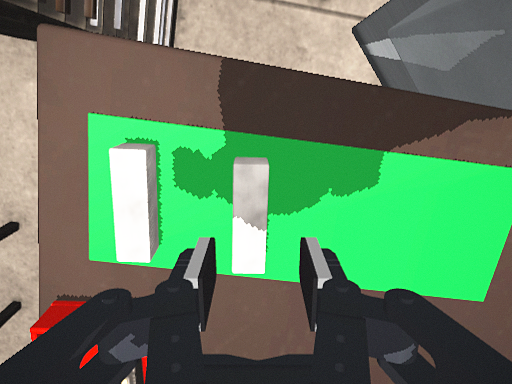

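Run:
```python
from h import *
im,d,c=load('w24'); r=barfit(c,[(234,165.5),(269.5,165.5),(265.5,273),(232,273)],.024); print(r)
```

```text
(array([ 0.54540304, -0.14630733]), np.float64(-127.05229991954845), np.float64(69.53382223959801), np.float64(20.810042796459825), np.float64(144.2928886963246))
```

Emit:
{"method": "drive_tool", "body": {
  "plan": "-0.1 -3 20 -4 -0.4 1.8 1.2;-0.1 0 14 0 0 0 0;-0.1 0 0 0 0 0 0;-0.1 0 0 0 0 0 0"
}}

```text
clock: 29.92
tcp_pos: [0.5461, -0.1431, 0.0602]
orientation: [0.223, -0.222, -0.671, 0.671]
wrist_force: [-0.4, 0.0, -0.6]
finger_gap: 0.0384
```

Run:
```python
from h import *
go([.5456,-.1466,.035],143.1,step=50)
```

```text
p [ 546.1 -143.1   60.2] yaw 143.34 T [ 545.6 -146.6   35. ]
n 1
-2 25 3  -0.0 0.2 0.0
```

Emit:
{"method": "drive_tool", "body": {
  "plan": "-0.1 -2 12 3 0 0.2 0;-0.1 0 0 0 0 0 0;-0.1 0 0 0 0 0 0;-0.1 0 13 0 0 0 0;-0.1 0 0 0 0 0 0;-0.1 0 0 0 0 0 0"
}}

```text
clock: 30.68
tcp_pos: [0.5465, -0.1477, 0.0343]
orientation: [0.223, -0.224, -0.671, 0.671]
wrist_force: [0.3, 0.5, -0.2]
finger_gap: 0.0385
```

Run:
```python
from h import *
go([.5456,-.1466,.0345],143.1,step=45);wsnap('w25')
```

```text
p [ 546.5 -147.7   34.3] yaw 143.1 T [ 545.6 -146.6   34.5]
n 1
1 0 0  -0.0 0.0 -0.1
```

View pics/w25.png

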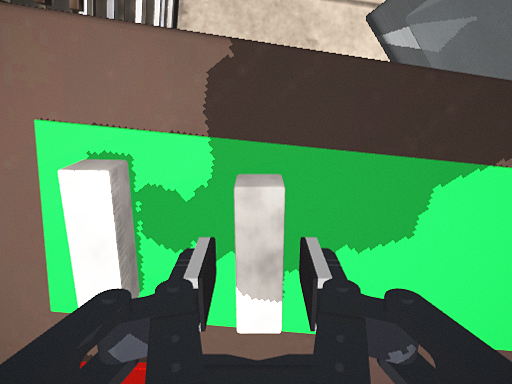

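Emit:
{"method": "drive_tool", "body": {
  "plan": "-1 0 0 0 0 0 0;-1 0 0 0 0 0 0;-1 0 0 0 0 0 0;-1 0 0 0 0 0 0;-1 0 -20 0 0 0 0;-1 0 -50 0 0 0 0;-1 0 0 0 0 0 0;-1 0 0 0 0 0 0"
}}

```text
clock: 31.72
tcp_pos: [0.5449, -0.1468, 0.1042]
orientation: [-0.225, 0.223, 0.671, -0.671]
wrist_force: [-0.2, -0.5, -1.2]
finger_gap: 0.0188
```

Run:
```python
from h import *
st();wsnap('w26');crop('w26',210,160,310,345,4,'w26a');go(tray(18.5,91.6,110),98.38,step=45)
```

```text
clock 31.725
joint_pos [-0.4053  0.3827 -0.2334  0.9578 -0.0002 -1.3323]
tcp_pos [ 0.5449 -0.1468  0.1042]
orientation [-0.2248  0.2226  0.6708 -0.6708]
wrist_force [-0.1925 -0.5209 -1.1719]
finger_gap 0.018795984282665986
p [ 545.4 -147.   104.5] yaw 143.11 T [528.7 284.2 110. ]
n 10
27 -1 -33  -0.0 4.5 0.0;
30 -1 -31  -0.0 4.5 0.0;
32 -1 -29  -0.0 4.5 0.0;
34 -1 -26  -0.0 4.5 0.0;
36 -1 -24  -0.0 4.5 0.0;
38 -1 -21  -0.0 4.5 0.0;
39 -1 -18  -0.0 4.5 0.0;
41 -1 -14  -0.0 4.5 0.0;
42 -1 -11  -0.0 4.5 0.0;
42 -1 -8  -0.0 4.5 0.0
```

View pics/w26a.png

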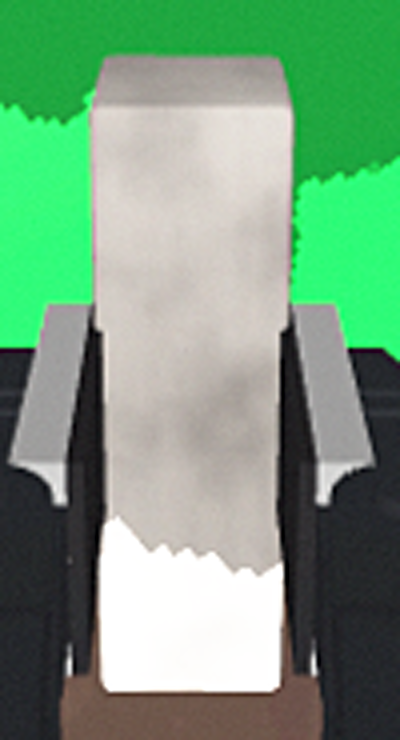

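Emit:
{"method": "drive_tool", "body": {
  "plan": "-1 27 -8 -33 0 4.5 0;-1 30 -8 -31 0 4.5 0;-1 32 0 -29 0 4.5 0;-1 34 0 -26 0 4.5 0;-1 36 0 -24 0 4.5 0;-1 38 0 -21 0 4.5 0;-1 39 0 -18 0 4.5 0;-1 41 0 -14 0 4.5 0"
}}

```text
clock: 32.78
tcp_pos: [0.5318, 0.2044, 0.1103]
orientation: [0.433, -0.423, -0.559, 0.566]
wrist_force: [1.0, -0.5, -1.0]
finger_gap: 0.0188
```

Emit:
{"method": "drive_tool", "body": {
  "plan": "-1 42 0 -11 0 4.5 0;-1 36 0 -8 0 4.5 0;-1 0 0 0 0 0 0;-1 0 0 0 0 0 0;-1 0 0 0 0 0 0"
}}

```text
clock: 33.4
tcp_pos: [0.5279, 0.2881, 0.1033]
orientation: [0.477, -0.465, -0.52, 0.534]
wrist_force: [0.4, 0.3, -1.4]
finger_gap: 0.0188
```

Run:
```python
from h import *
go(tray(18.5,91.6,65),98.38,step=45)
```

```text
p [527.9 288.1 103.3] yaw 96.43 T [528.7 284.2  65. ]
n 1
-4 38 -1  -1.6 -1.9 0.0
```

Emit:
{"method": "drive_tool", "body": {
  "plan": "-1 -4 18 -1 -1.2 -1.5 0;-1 0 20 0 -0.4 -0.4 0;-1 0 0 0 0 0 0;-1 0 0 0 0 0 0"
}}

```text
clock: 33.9
tcp_pos: [0.5299, 0.2801, 0.0652]
orientation: [-0.463, 0.464, 0.534, -0.534]
wrist_force: [-0.4, 1.4, -0.3]
finger_gap: 0.0188
```

Run:
```python
from h import *
go(tray(18.5,91.6,54),98.38,step=45)
```

```text
p [529.9 280.1  65.2] yaw 98.09 T [528.7 284.2  54. ]
n 1
4 11 1  0.1 -0.3 -0.0
```

Emit:
{"method": "drive_tool", "body": {
  "plan": "-1 4 10 1 0 -0.3 0;-1 0 0 0 0 0 0;-1 0 0 0 0 0 0"
}}

```text
clock: 34.28
tcp_pos: [0.5295, 0.2842, 0.0562]
orientation: [-0.461, 0.463, 0.536, -0.534]
wrist_force: [0.0, -0.3, -1.2]
finger_gap: 0.0185
```

Run:
```python
from h import *
go(tray(18.5,91.6,49),98.38,step=45);p,R=pose();print(loc(p));wsnap('w27');crop('w27',130,140,390,340,3,'w27a')
```

```text
p [529.5 284.2  56.2] yaw 98.38 T [528.7 284.2  49. ]
n 1
0 7 1  0.2 -0.0 0.0
[19.3 91.5]
```

View pics/w27a.png

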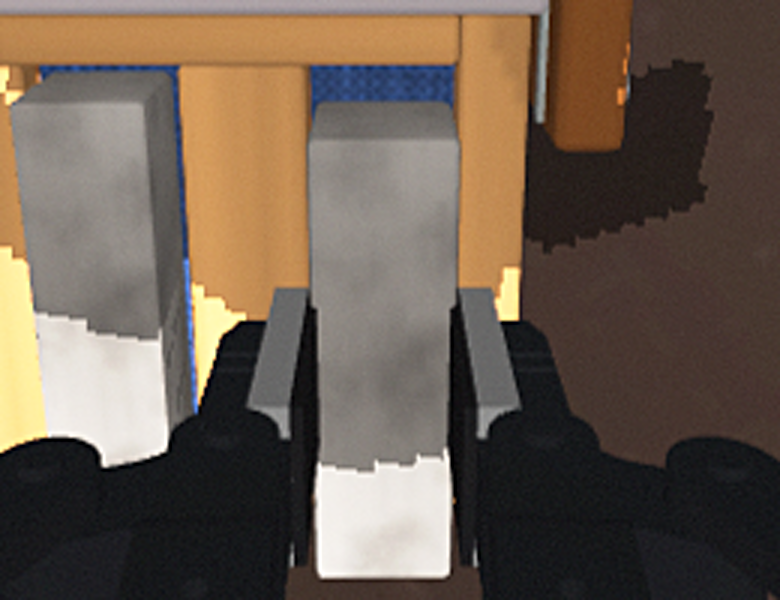

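Run:
```python
from h import *
im,d,c=load('w27'); P=lambda x,y:(130+x/3,140+y/3)
for x,y in [(308,80),(456,80),(308,180),(459,200)]: print('edge',loc(onz(c,*P(x,y),.014)))
print('pocket -x end',loc(onz(c,*P(380,65),.014)))
pts=[P(*q) for q in [(310,140),(459,140),(449,577),(317,577)]]
held('w27',pts,11); print(loc(barfit(c,pts,.045)[0]))
```

```text
edge [-17.3  80.1]
edge [-17.3 104.3]
edge [-0.1 79.8]
edge [  3.5 105.2]
pocket -x end [-19.8  91.9]
centre in tool x,z mm [0.94368982 0.36784285] bar dir -171.8214390405819 tool yaw 98.377550418623 70.60464109493948 20.231266110524295
[19.  92.4]
```

Emit:
{"method": "drive_tool", "body": {
  "plan": "-1 0 6 1.2 0 0 0;-1 0 0 0 0 0 0;-1 0 0 0 0 0 0"
}}

```text
clock: 34.7
tcp_pos: [0.5281, 0.2842, 0.0498]
orientation: [-0.461, 0.463, 0.536, -0.534]
wrist_force: [0.4, -0.2, -1.7]
finger_gap: 0.0187
```

Run:
```python
from h import *
go(tray(18.0,91.5,40),98.38,step=45);p,R=pose();print(loc(p));wsnap('w28');crop('w28',130,140,390,340,3,'w28a')
```

```text
p [528.1 284.2  49.8] yaw 98.4 T [528.2 284.1  40. ]
n 1
0 10 0  0.2 0.0 0.0
[17.9 91.7]
```

View pics/w28a.png

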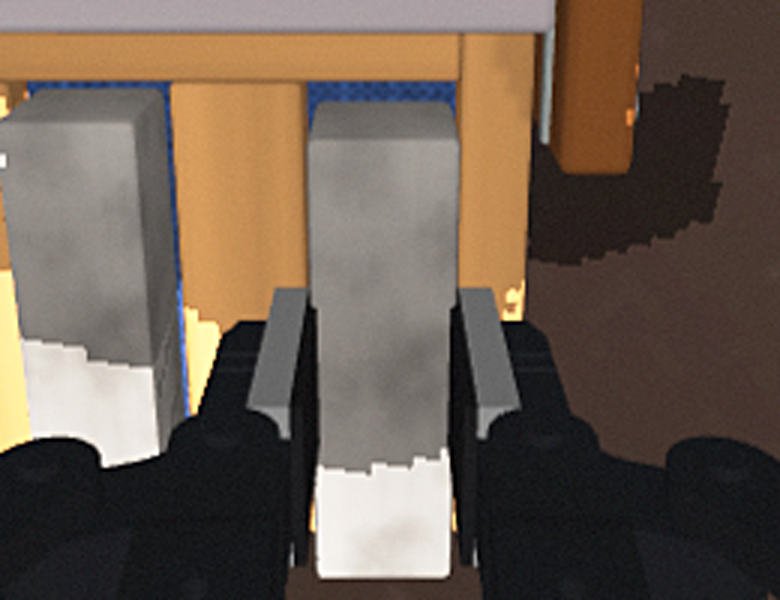

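Emit:
{"method": "drive_tool", "body": {
  "plan": "-1 0 5 0 0 0 0;-1 0 0 0 0 0 0;-1 0 5 0 0 0 0;-1 0 0 0 0 0 0;-1 0 0 0 0 0 0"
}}

```text
clock: 35.38
tcp_pos: [0.5282, 0.2842, 0.0391]
orientation: [-0.461, 0.463, 0.536, -0.534]
wrist_force: [-0.1, 0.0, -1.5]
finger_gap: 0.019
```

Emit:
{"method": "drive_tool", "body": {
  "plan": "-1 0 1 0 0 0 0;-1 0 0 0 0 0 0;-0.5 0 0 0 0 0 0;-0.25 0 0 0 0 0 0;-0.25 0 0 0 0 0 0;-0.25 0 -30 0 0 0 0;-0.25 0 -50 0 0 0 0;-0.25 0 0 0 0 0 0"
}}

```text
clock: 36.38
tcp_pos: [0.5282, 0.2842, 0.1206]
orientation: [-0.461, 0.463, 0.537, -0.534]
wrist_force: [0.1, -0.0, -0.4]
finger_gap: 0.0321
```

Run:
```python
from h import *
st();wsnap('w29');go(tray(-20,0,200),98.38,step=50)
```

```text
clock 36.375
joint_pos [ 0.3601  0.4259 -0.1228  1.0177 -0.0004  0.2136]
tcp_pos [0.5282 0.2842 0.1206]
orientation [-0.4612  0.4629  0.5366 -0.5339]
wrist_force [ 0.1355 -0.0136 -0.4332]
finger_gap 0.032135273174097444
p [526.7 283.6 118.2] yaw 98.39 T [504. 188. 200.]
n 3
-30 -27 12  0.0 0.0 -0.0;
-30 -27 12  0.0 0.0 -0.0;
-30 -27 12  0.0 0.0 -0.0
```

View pics/w29.png

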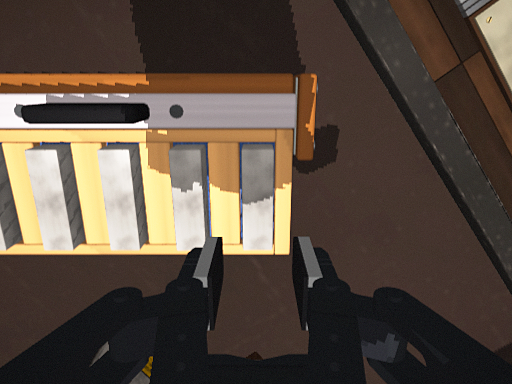

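Emit:
{"method": "drive_tool", "body": {
  "plan": "-0.2 -30 -10 -3 0 10 0;-0.2 -30 -10 0 0 10 0;-0.2 -25 0 0 0 10 0;-0.2 0 0 0 0 10 0;-0.2 0 0 0 0 10 0;-0.2 0 0 0 0 10 0;-0.2 0 0 0 0 10 0;-0.2 0 0 0 0 10 0"
}}

```text
clock: 37.42
tcp_pos: [0.5213, 0.1954, 0.1274]
orientation: [-0.7, 0.701, 0.091, -0.103]
wrist_force: [0.2, 0.4, -0.1]
finger_gap: 0.0338
```

Run:
```python
from h import *
go(tray(-42,-40,200),8.38,step=50)
```

```text
p [521.3 195.4 127.4] yaw 15.74 T [488.  145.2 200. ]
n 2
-23 -36 -20  0.0 3.7 -0.5;
-22 -36 -21  0.0 3.7 -0.5
```

Emit:
{"method": "drive_tool", "body": {
  "plan": "-0.2 -23 -46 -20 0 3.7 -0.5;-0.2 -20 -46 -21 0 3.7 -0.5;-0.2 0 0 0 0 0 0;-0.2 0 0 0 0 0 0"
}}

```text
clock: 37.92
tcp_pos: [0.487, 0.144, 0.2153]
orientation: [-0.705, 0.706, 0.046, -0.053]
wrist_force: [0.4, -0.3, 1.0]
finger_gap: 0.0342
```

Run:
```python
from h import *
wsnap('w30')
```

```text
(no output)
```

View pics/w30.png

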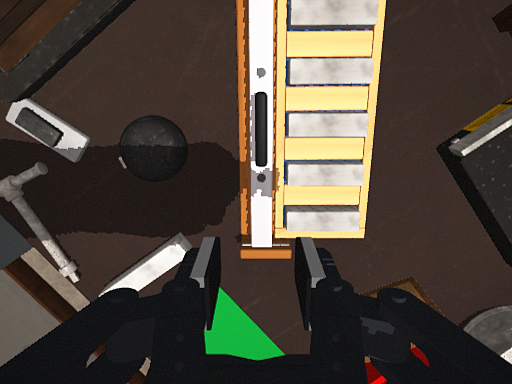

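Run:
```python
from h import *
im,d,c=load('w30')
for k in range(5):
    y=-92+46*k; r=[]
    for x in (-10,18,46):
        u,v=w2p(c,tray(x,y,28)); u,v=int(round(u)),int(round(v)); r.append((u,v,round(float(p2w(c,u,v,np.median(d[max(0,v-2):v+3,u-2:u+3]))[2]*1000),1)) if 0<=v<384 else None)
    print(k+1,r)
crop('w30',270,0,400,250,3,'w30a')
p,R=pose(); print(loc(p)); print('fin',loc(onz(c,261,130,.063)))
go(tray(-41.9,.5,100),8.38,step=50)
```

```text
1 [(294, 221, 28.5), (323, 221, 28.2), (352, 221, 28.5)]
2 [(295, 175, 28.2), (325, 175, 28.0), (355, 175, 28.4)]
3 [(297, 126, 28.0), (328, 125, 28.1), (359, 125, 28.2)]
4 [(298, 71, 28.2), (331, 71, 28.1), (364, 71, 28.2)]
5 [(300, 11, 28.1), (334, 11, 28.2), (369, 11, 28.3)]
[-43.1 -40.9]
fin [-41.7   0.5]
p [487.1 144.2 215.3] yaw 8.07 T [482.2 185.3 100. ]
n 3
1 38 14  0.0 -0.1 -0.2;
1 38 14  0.0 -0.1 -0.2;
1 38 14  0.0 -0.1 -0.2
```

View pics/w30a.png

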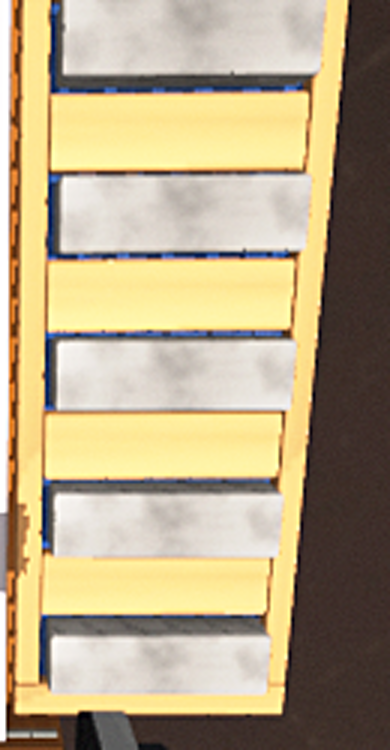

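Emit:
{"method": "drive_tool", "body": {
  "plan": "-0.1 1 38 14 0 0 0;-0.1 1 38 14 0 0 0;-0.1 1 38 14 0 0 0;-0.1 0 0 0 0 0 0;-0.1 0 0 0 0 0 0",
  "grip_force": 30
}}

```text
clock: 38.6
tcp_pos: [0.4812, 0.1878, 0.093]
orientation: [-0.704, 0.706, 0.045, -0.057]
wrist_force: [-0.2, 0.5, -0.2]
finger_gap: 0.0384
```

Run:
```python
from h import *
go(tray(-41.9,.5,66.5),8.38,step=50)
```

```text
p [481.2 187.8  93. ] yaw 8.26 T [482.2 185.3  66.5]
n 1
1 26 -3  0.1 -0.1 -1.0
```

Emit:
{"method": "drive_tool", "body": {
  "plan": "-0.1 1 13 -2 0 0 -1;-0.1 0 13 0 0 0 0;-0.1 0 0 0 0 0 0;-0.1 0 0 0 0 0 0"
}}

```text
clock: 39.1
tcp_pos: [0.4859, 0.1856, 0.0703]
orientation: [-0.705, 0.706, 0.053, -0.048]
wrist_force: [0.9, 1.0, -0.1]
finger_gap: 0.0382
```

Run:
```python
from h import *
go(tray(-41.9,.5,66.5),8.38,step=50);wsnap('w31')
```

```text
p [485.9 185.6  70.3] yaw 8.21 T [482.2 185.3  66.5]
n 1
-4 4 0  0.1 -0.2 0.3
```

View pics/w31.png

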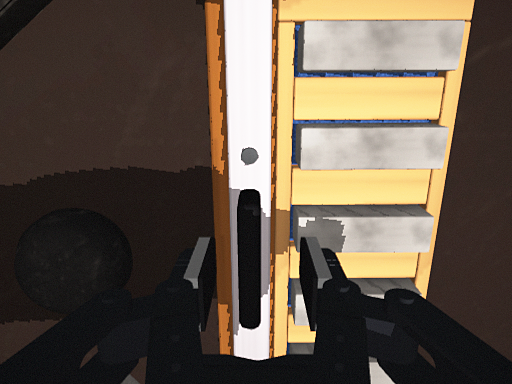

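Emit:
{"method": "drive_tool", "body": {
  "plan": "-0.1 -4 4 0 0 0 0;-0.1 0 0 0 0 0 0;-0.1 0 0 0 0 0 0;-1 0 0 0 0 0 0;-1 0 0 0 0 0 0;-1 0 0 0 0 0 0;-1 0 0 0 0 0 0"
}}

```text
clock: 40.02
tcp_pos: [0.4824, 0.1851, 0.067]
orientation: [-0.705, 0.706, 0.053, -0.048]
wrist_force: [0.5, 0.0, -0.3]
finger_gap: 0.0089
```

Run:
```python
from h import *
st();p,R=pose();print(loc(p))
```

```text
clock 40.025
joint_pos [ 0.2123  0.3327 -0.4147  0.816  -0.0025  1.6394]
tcp_pos [0.4824 0.1851 0.067 ]
orientation [-0.7048  0.7058  0.0535 -0.048 ]
wrist_force [ 0.5339  0.0343 -0.288 ]
finger_gap 0.008874416838112215
[-41.7   0.3]
```

Emit:
{"method": "drive_tool", "body": {
  "plan": "-1 8 0 0 0 0 0;-1 8 0 0 0 0 0;-1 6 0 0 0 0 0;-1 0 0 0 0 0 0;-1 0 0 0 0 0 0"
}}

```text
clock: 40.65
tcp_pos: [0.5042, 0.1884, 0.067]
orientation: [-0.705, 0.706, 0.052, -0.049]
wrist_force: [-3.9, -1.0, 3.4]
finger_gap: 0.0089
```

Emit:
{"method": "drive_tool", "body": {
  "plan": "-1 2 0 0 0 0 0;-1 1 0 0 0 0 0;-1 0 0 0 0 0 0"
}}

```text
clock: 41.02
tcp_pos: [0.5042, 0.1884, 0.067]
orientation: [-0.704, 0.706, 0.051, -0.051]
wrist_force: [-1.1, -0.9, 1.6]
finger_gap: 0.0091
```

Run:
```python
from h import *
st();p,R=pose();print(loc(p));wsnap('w32')
```

```text
clock 41.025
joint_pos [ 0.2094  0.3742 -0.3512  0.8464 -0.0021  1.636 ]
tcp_pos [0.5042 0.1884 0.067 ]
orientation [-0.7045  0.7061  0.0507 -0.0512]
wrist_force [-1.1404 -0.8982  1.6188]
finger_gap 0.00907526949014033
[-19.7   0.3]
```

View pics/w32.png

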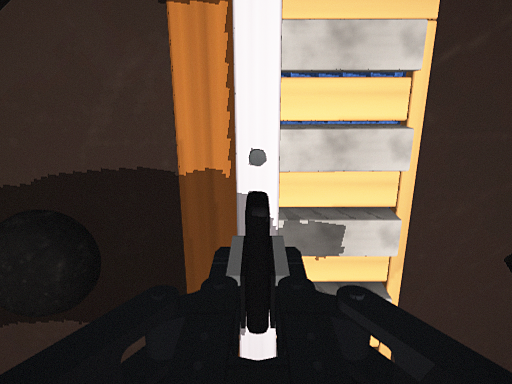

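Against the closed stop (start position was −19.9). Release and retreat for a final look.

Emit:
{"method": "drive_tool", "body": {
  "plan": "-0.4 0 0 0 0 0 0;0 0 0 0 0 0 0;0 0 0 0 0 0 0;0 0 -40 0 0 0 0;0 0 -60 0 0 0 0;0 0 -60 -25 0 0 0;0 0 0 -25 0 0 0;0 0 0 0 0 0 0"
}}

```text
clock: 42.08
tcp_pos: [0.5139, 0.1392, 0.2298]
orientation: [-0.704, 0.706, 0.053, -0.05]
wrist_force: [0.1, 0.3, -0.1]
finger_gap: 0.0427
```

Emit:
{"method": "drive_tool", "body": {
  "plan": "0 0 0 0 0 0 0;0 0 0 0 0 0 0"
}}

```text
clock: 42.32
tcp_pos: [0.5135, 0.14, 0.2289]
orientation: [-0.705, 0.706, 0.052, -0.05]
wrist_force: [0.9, 0.1, -0.7]
finger_gap: 0.0427
```

Run:
```python
from h import *
im,d,c=wsnap('w33'); snap('side','s33'); snap('top','t33')
for k in range(5):
    y=-92+46*k; r=[]
    for x in (0,18,46):
        u,v=w2p(c,tray(x,y,28)); u,v=int(round(u)),int(round(v)); r.append(round(float(p2w(c,u,v,np.median(d[max(0,v-2):v+3,u-2:u+3]))[2]*1000),1)) if 0<=v<384 else None
    print(k+1,r)
```

```text
1 [27.9, 28.2, 28.2]
2 [28.4, 27.9, 28.1]
3 [27.7, 28.0, 28.2]
4 [27.8, 27.9, 28.1]
5 [28.0, 28.4, 28.0]
```

View pics/w33.png

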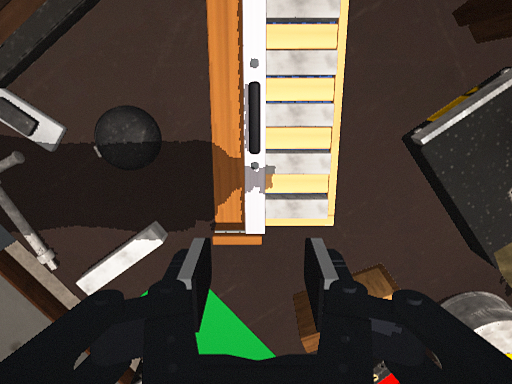

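View pics/s33.png

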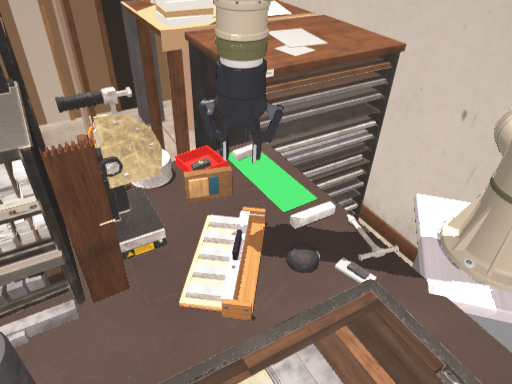

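Run:
```python
from h import *
im,d,c=load('w33'); print('fin',loc(onz(c,255,118,.063)),'edge',loc(onz(c,265.5,118,.037)))
print(job.hand_in())
```

```text
fin [-19.1   0.7] edge [-9.7 -1.7]
the job is handed in; nothing more can be done
None
```

The job is done and handed in at about 42.5 s of the 210 s. I opened the keeper to its stop and laid the quoin flat in the red returns box. Pockets 2, 3 and 5 were filled with three short bars from the green mat; pockets 1 and 4 already had bars. Then I pushed the keeper back to its closed stop and drew the arm clear.

**Last checks:**
- **Bars:** all five bar tops read 27.7–28.4 mm above the table at three points each, against 28 mm for a bar flat on its floor, and they look square in the pictures.
- **Keeper:** with the gripper still on the fin, it stood at tray x = −19.7 mm, against −19.9 mm closed at the start. The push there met a stop, as it did when opening.
- **Other parts:** the quoin is in the box, and the fourth stock bar is still on the mat. I never touched the long bar or the tape measure.

**Failed or disagreed:** no check failed. The last camera reading put the fin at −19.1 mm and the keeper's edge about 1 mm off its first reading, which is within the camera's 2 mm error. I saw no slip of the grip and no knocked stock bar.

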